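Sort dosing syringes by plunger and lock the rack

ROBOT

A 6-joint arm with a two-finger parallel gripper is mounted at the origin on a cart in front of the work surface, level with it; the furniture and walls round the work are solid. World frame = base frame: x ahead of the robot, y to its left, z up, the work surface at z = 0. Lengths are in m, angles in rad, forces in N, time in s.
With the tool pointing down it reaches from about 0.325 to 0.9 m from the base axis. Payload 3.5 kg.
Tool frame: the origin (TCP) lies between the finger pads; the fingertips stand 8 mm ahead of it and the grasp point (between the pads) lies 11 mm behind it; z points along the fingers, y is the line along which they close (so a half turn about z gives the same grasp; the last joint's range is limited). The gripper opens to 85 mm and grips with 20 to 120 N. Pads are 22 mm wide; open, the fingers measure 114 mm over their backs; the gripper's body (76 mm by 85 mm) begins 54 mm behind the grasp point. The pads swing forward as they close: fully open they stand 13 mm farther back than shut.
Start: joints at [-1.279, 0.276, -0.026, 1.268, 0, 1.467], TCP at [0.24, -0.577, 0.239] pointing down, gripper open.
Joint ranges: [-3.12, 3.12], [-0.85, 1.88], [-1.08, 1.24], [-1.95, 2.15], [-1.57, 1.53], [-3.14, 3.14]. Speed limits (rad/s): [2.57, 2.57, 3.14, 3.14, 3.14, 3.14].

INTERFACE

Orientations are given as a rotation vector (axis times angle).
In Python, from station import ctrl gives the robot as it stands.
- The arm moves only by the tool send_rows, never from a script. Its argument "series" is a list of rows, each an object of numbers: "wx", "wy", "wz": the turn, a rotation vector about the tool's x, y, z in rad; "x", "y", "z": the shift along the tool's x, y, z in mm; "jaw": the gripper command: -1 is shut, 1 is fully open, values between are in proportion. A call has 1 to 5 rows; each row shifts and turns the commanded pose from where the row before left it, along the tool's axes as they then stand; what a row does not reach is not made up. A row lasts 1/8 s, in which the tool goes at most 62.5 mm and 10.7 degrees, less where a joint would pass 70% of its speed; a pose out of reach is approached as far as the arm can. A call is refused whole if a number of a shift passes 62.5 or a number of a turn 0.188, either way. A call with a gripper value outside its range is refused whole. The fingers move at their own pace and stop on an object; "grip_force" is the grip in N (left out, the last holds). Time passes only in rows, so rows that do not move let the fingers close. It gives the time, the measured TCP pose, the force, the opening and the grip force at its end, in the units of the state.
- ctrl.get_state(): the state, without advancing time (a new reading comes with each control period).
- ctrl.camera(name): name is "scene" or "side" or "wrist"; returns (picture, depth): 400x640x3 uint8, red, green, blue; 400x640 float32, m along the optical axis (not along the pixel's ray), 0 where there is no reading.
- ctrl.calibration(name): a dict with "fov_y" (degrees; the focal length in pixels is half the picture's height over the tangent of half this angle, whatever the lens; pixels are square), "cx", "cy" (the principal point, pixels), "R" (3x3) and "t" (3): a world point X has camera coordinates R X + t. Camera axes: x right, y down, z forward; pixel columns grow to the right and rows downward; lengths in m; the calibration is good to about 2 mm. A picture is of the moment at which its call begins: read the wrist's pose just before it. calibration takes no time and is no camera call; for the wrist camera it gives the pose at the moment of the call.
- ctrl.close_job(): hands the job in; it is judged then, once.
The state is a dict: "t": time; "joint_pos": joint angles; "joint_velocities": joint speeds; "joint_efforts": joint torques, N m; "eef_pos": TCP position; "eef_rot": TCP orientation; "wrist_force": force on the tool from outside, world axes, zero at the start; "wrist_torque": the same for the moment, N m; "grip_width": finger opening in m; "gripper_force": force on a finger pad.
Only numpy, scipy, OpenCV 4.12 (cv2) and the standard library are available. Lean on these libraries where they do the work, as an engineer would, in place of code of your own. Each camera call takes 0.05 s, during which the arm holds its last target. There are 200 camera calls.

TASK

Sort the three syringes by their plungers: lay each one whose plunger is drawn out in a V-cradle of the sloping rack, one to a cradle, with the nozzle down the slope, and lay the one whose plunger is pushed home flat in the orange tray. Once both drawn syringes are in the rack, slide its lock bar fully to the left by the red knob so that the tabs cover the nozzles. Do not shift any plunger, and leave the multimeter, the calculator and the small red box where they are.

Things in the scene. Friction and masses are not known exactly. Their poses are not given: they have to be found in the camera images.
- syringe_1: clear syringe along its own x: barrel 22 mm diameter, 70 mm long; white nozzle 8 mm diameter, 12 mm long at the -x end; white flange 4 x 36 x 22 mm at x = 35 to 39 mm, flat below so it does not roll; blue plunger, 21 mm round thumb plate at the +x end. Origin under the barrel's middle; z up, barrel axis at z = 11 mm. 72 g. The three look alike but for the plunger
- syringe_2: the same kind of syringe, same size and axes as syringe_1
- syringe_3: the same kind of syringe, same size and axes as syringe_1
- rod_1 (a joint): plunger of syringe_1, in m: 0 pushed home (thumb plate 7 mm behind the flange), 0.034 fully drawn; at the start either under 0.005 (pushed home) or over 0.025 (drawn out). Friction holds it with 3 N
- rod_2 (a joint): plunger of syringe_2, in m: 0 pushed home (thumb plate 7 mm behind the flange), 0.034 fully drawn; at the start either under 0.005 (pushed home) or over 0.025 (drawn out). Friction holds it with 3 N
- rod_3 (a joint): plunger of syringe_3, in m: 0 pushed home (thumb plate 7 mm behind the flange), 0.034 fully drawn; at the start either under 0.005 (pushed home) or over 0.025 (drawn out). Friction holds it with 3 N
- syringe_1_mid (a point): middle of syringe_1's barrel, on its axis
- syringe_1_tip (a point): tip of syringe_1's nozzle, on its axis
- syringe_2_mid (a point): middle of syringe_2's barrel, on its axis
- syringe_2_tip (a point): tip of syringe_2's nozzle, on its axis
- syringe_3_mid (a point): middle of syringe_3's barrel, on its axis
- syringe_3_tip (a point): tip of syringe_3's nozzle, on its axis
- rack: fixed sloping syringe rack of bare aluminium, base plate 130 x 250 mm on the worktop; its low edge faces the robot. Origin on the worktop, midway between the two V-cradles; x away from the robot, y left, z up
- cradle: the rack's sloping plate, 120 x 245 mm, rising 30 degrees away from the robot. Origin on its upper face (z = 47 mm over the worktop) midway between the V-cradles; x up the slope, y to the left, z square to the slope. The low edge is at x = -68 mm
- seat_left (a point): left V-cradle: where the barrel's middle lies when a syringe rests in it, 24 mm off the plate; axes as the cradle (nozzle toward -x). Each cradle is two black 90-degree V-blocks, 14 mm long and 36 mm wide, centred at x = -24 and +24 mm, 34 mm gap between for the fingers; tops about level with the barrel axis
- seat_right (a point): right V-cradle, the same, 80 mm to the right of the left one. A released syringe may slide down until its flange meets the upper V-block, 3 to 4 mm below this point; one set lower meets the upper V-block with its flange
- lock_slide (a joint): blue lock bar along the rack's low edge, in m: 0 open, 0.030 shut; slides along the plate's y, leftward to shut; friction 2 N, stays where left. Shut, its two hooked tabs (14 mm wide, tops 35 mm off the plate) stand over the nozzles; open, 30 mm to the right of them. At the start 0 to 0.004
- knob_top (a point): top of the lock bar's red knob: an upright round post 14 mm diameter, 30 mm tall, square to the sloping plate, at the right end of the bar; the point is 37 mm off the plate, axes as the cradle
- return_tray: fixed orange open tray 130 x 130 x 22 mm outside, walls and floor 3 mm. Origin under its middle; z up
- multimeter: yellow and black multimeter 145 x 70 x 44 mm, a bystander; origin under its middle
- calculator: black pocket calculator 130 x 78 x 16 mm, a bystander; origin under its middle
- fuse_box: small red box 32 x 48 x 19 mm, a bystander; origin under its middle
There are look-alikes about, which are no part of the job. What is shaped like the syringe_3 but brown is not meant.

How it is judged:
By the outcome, as a careful person would: the job done as asked, in the order asked, and still so for the second after the job is handed in, with the robot touching nothing.
It also fails if it takes over 58 s, if anything falls off the work surface, if the arm or the gripper's body presses on something with over 40 N, if the wrist force passes 120 N, or if a joint passes its speed limit or range.

## Working session

There is one attempt and no reset: what is moved stays moved. The work goes in short steps, Python scripts to look and compute and a tool call to move; the robot and the scene stay as the last step left them, time stands still between calls to the robot, and variables do not carry over. Pictures are saved under pics/ and viewed, at most 10 in all, crops included, and the job is handed in when it is done.

Besides the shell and the picture viewer there is one more tool, called after "Request:" as name(argument=value, ...), one argument or row to a line, values as JSON. send_rows: Moves the arm, as the interface text tells. Its arguments: {"type":"object","properties":{"series":{"type":"array"},"grip_force":{"type":"number"}},"required":["series"]}

```bash
ls; mkdir -p pics
python3 - <<'E'
from station import ctrl
import cv2,numpy as np
for n in("scene","side"):
    p,d=ctrl.camera(n); cv2.imwrite(f"pics/{n}0.png",p[:,:,::-1]); np.savez(f"pics/{n}0.npz",p=p,d=d)
    c=ctrl.calibration(n); print(n,c)
print(ctrl.get_state())
E
```

```text
pics
scene {'fov_y': 53.86524455226848, 'cx': 318.04815875265405, 'cy': 200.5429436295498, 'R': array([[ 0.47673223, -0.87891173,  0.01550994],
       [-0.45056063, -0.25946349, -0.85420947],
       [ 0.75479898,  0.40024102, -0.51969763]]), 't': array([-0.15668211,  0.3486259 ,  0.64888167])}
side {'fov_y': 57.7339096252886, 'cx': 316.33152950268243, 'cy': 199.25582514829625, 'R': array([[-0.41662172, -0.90896619, -0.01438075],
       [-0.6477001 ,  0.30789707, -0.69691031],
       [ 0.6378957 , -0.28103356, -0.7170141 ]]), 't': array([0.31631498, 0.35270299, 0.77610505])}
{'t': 0.1, 'joint_pos': array([-1.27939687e+00,  2.77112186e-01, -2.77364217e-02,  1.26806176e+00,
       -2.05839097e-06,  1.46740001e+00]), 'joint_velocities': array([ 0.00014614, -0.00252967,  0.00369417, -0.00023055,  0.00036219,
       -0.00035658]), 'joint_efforts': array([ 1.35657523e-03, -4.46706963e+01,  2.96128696e+01,  8.44783994e-03,
       -1.13264553e-04, -1.15217318e-05]), 'eef_pos': array([ 0.24017509, -0.57624299,  0.23824069]), 'eef_rot': array([-3.07851995e+00, -6.15711440e-01,  3.14702830e-04]), 'wrist_force': array([0.35496841, 0.18846005, 0.10257085]), 'wrist_torque': array([ 0.01586983, -0.02437435, -0.03735887]), 'gripper_force': 0.0, 'grip_width': 0.08535745054098429}
```

View pics/scene0.png

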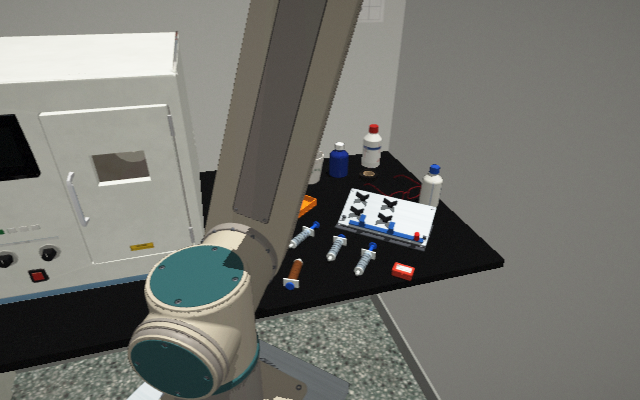

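View pics/side0.png

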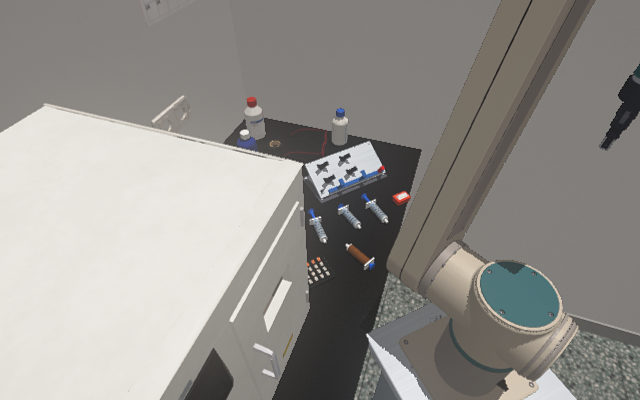

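Scene: clear syringes at (304,235), (337,247), (365,258), a brown look-alike at (294,274), the rack at (388,218), the tray at (307,205) and the red box at (403,270). Side: syringes at (318,226), (350,216), (376,208), with brown at (360,256).

```bash
cat > h.py <<'E'
import numpy as np, cv2
from scipy.spatial.transform import Rotation as Ro
from station import ctrl
def foc(c): return 200/np.tan(np.radians(c['fov_y']/2))
def dep(c,d,u,v,r=0):
    z=d[v,u]; f=foc(c); X=np.array([(u-c['cx'])*z/f,(v-c['cy'])*z/f,z]); return c['R'].T@(X-c['t'])
def cloud(c,d):
    v,u=np.mgrid[0:400,0:640]; f=foc(c)
    X=np.stack([(u-c['cx'])*d/f,(v-c['cy'])*d/f,d],-1)-c['t']; return X@c['R']
def proj(c,X):
    x=np.asarray(X)@c['R'].T+c['t']; return x[...,:2]/x[...,2:]*foc(c)+[c['cx'],c['cy']]
def ray(c,u,v,z):
    "point on pixel ray at world height z"
    o=-c['R'].T@c['t']; r=c['R'].T@np.array([(u-c['cx'])/foc(c),(v-c['cy'])/foc(c),1]); return o+r*(z-o[2])/r[2]
def tgt(p,R):
    "shift (mm, tool axes now) and turn (rotvec tool axes) from present pose to p,R"
    s=ctrl.get_state(); R0=Ro.from_rotvec(s['eef_rot']); 
    return (R0.inv().apply(np.array(p)-s['eef_pos'])*1000).round(1),(R0.inv()*R).as_rotvec().round(3)
E
python3 - <<'E'
from h import *
for n,pts in(("scene",[(304,235),(337,247),(365,258),(294,274),(388,218),(307,205),(403,270),(417,237)]),("side",[(318,226),(350,216),(376,208),(360,256),(345,170),(401,198),(318,270),(381,169)])):
    c=ctrl.calibration(n); d=np.load(f"pics/{n}0.npz")['d']
    for u,v in pts: print(n,u,v,dep(c,d,u,v).round(3))
c=ctrl.calibration("wrist"); s=ctrl.get_state()
R=Ro.from_rotvec(s['eef_rot']).as_matrix(); print(R.round(3)); print("cam pos in tool",(R.T@(-c['R'].T@c['t']-s['eef_pos'])).round(4)); print((c['R']@R).round(3)); print(c['fov_y'],c['cx'],c['cy'])
E
```

```text
scene 304 235 [0.469 0.119 0.018]
scene 337 247 [0.461 0.018 0.022]
scene 365 258 [ 0.456 -0.06   0.022]
scene 294 274 [0.324 0.061 0.02 ]
scene 388 218 [ 0.612 -0.06   0.048]
scene 307 205 [0.595 0.182 0.024]
scene 403 270 [ 0.463 -0.154  0.019]
scene 417 237 [ 0.575 -0.152  0.043]
side 318 226 [0.467 0.128 0.02 ]
side 350 216 [0.463 0.028 0.019]
side 376 208 [ 0.457 -0.056  0.019]
side 360 256 [0.326 0.073 0.022]
side 345 170 [ 0.628 -0.041  0.038]
side 401 198 [ 0.461 -0.145  0.019]
side 318 270 [0.338 0.188 0.016]
side 381 169 [ 0.575 -0.142  0.047]
[[ 0.923  0.385 -0.001]
 [ 0.385 -0.923  0.002]
 [ 0.    -0.002 -1.   ]]
cam pos in tool [ 0.0671  0.0009 -0.1344]
[[ 0.     1.    -0.001]
 [-0.966 -0.    -0.26 ]
 [-0.26   0.001  0.966]]
63.184605727513464 321.07333955740734 197.8603891410417
```

Request:
send_rows(
  series=[
    {"x": 43, "y": -36, "z": -9},
    {"x": 43, "y": -36, "z": -9},
    {"x": 43, "y": -36, "z": -9},
    {"x": 43, "y": -36, "z": -9},
    {"x": 43, "y": -36, "z": -9},
  ],
)

```text
$.series[0]: bad value
```

Request:
send_rows(
  series=[
    {"x": 43, "y": -36, "z": -9},
    {"x": 43, "y": -36, "z": -9},
    {"x": 43, "y": -36, "z": -9},
    {"x": 43, "y": -36, "z": -9},
    {"x": 43, "y": -36, "z": -9},
  ],
)

```text
$.series[0]: bad value
```

Request:
send_rows(
  series=[
    {"x": 43, "y": -36, "z": -9},
    {"x": 43, "y": -36, "z": -9},
    {"wz": 0.132},
    {"wz": 0.132},
    {"wz": 0.132},
  ],
)

```text
$.series[0]: bad value
```

Run:
```python
from h import *
print(ctrl.get_state())
c=ctrl.calibration("wrist");p,d=ctrl.camera("wrist"); cv2.imwrite("pics/w1.png",p[:,:,::-1]); np.savez("pics/w1.npz",p=p,d=d,**c)
```

```text
{'t': 0.1, 'joint_pos': array([-1.27939687e+00,  2.77112186e-01, -2.77364217e-02,  1.26806176e+00,
       -2.05839097e-06,  1.46740001e+00]), 'joint_velocities': array([ 0.00014614, -0.00252967,  0.00369417, -0.00023055,  0.00036219,
       -0.00035658]), 'joint_efforts': array([ 1.35657523e-03, -4.46706963e+01,  2.96128696e+01,  8.44783994e-03,
       -1.13264553e-04, -1.15217318e-05]), 'eef_pos': array([ 0.24017509, -0.57624299,  0.23824069]), 'eef_rot': array([-3.07851995e+00, -6.15711440e-01,  3.14702830e-04]), 'wrist_force': array([0.35496841, 0.18846005, 0.10257085]), 'wrist_torque': array([ 0.01586983, -0.02437435, -0.03735887]), 'gripper_force': 0.0, 'grip_width': 0.08535745054098429}
```

View pics/w1.png

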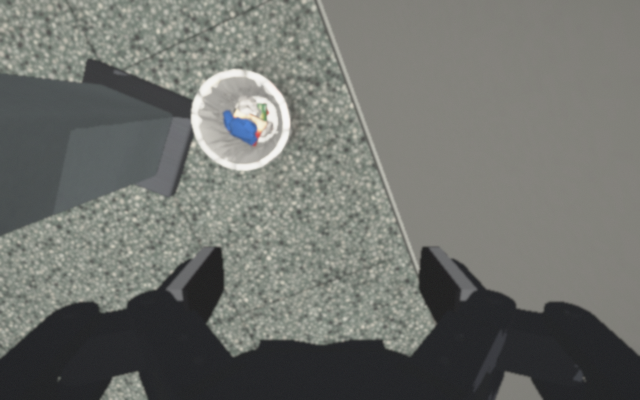

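The picture shows only the floor and a bin, because the move was refused. I'll retry with every field filled in.

Request:
send_rows(
  series=[
    {"wx": 0, "wy": 0, "wz": 0, "x": 43, "y": -36, "z": -9, "jaw": 1},
    {"wx": 0, "wy": 0, "wz": 0, "x": 43, "y": -36, "z": -9, "jaw": 1},
    {"wx": 0, "wy": 0, "wz": 0, "x": 43, "y": -36, "z": -9, "jaw": 1},
    {"wx": 0, "wy": 0, "wz": 0, "x": 43, "y": -36, "z": -9, "jaw": 1},
    {"wx": 0, "wy": 0, "wz": 0, "x": 43, "y": -36, "z": -9, "jaw": 1},
  ],
)

```text
t: 0.78
eef_pos: [0.37, -0.3263, 0.2843]
eef_rot: [-3.08, -0.616, -0.0]
wrist_force: [0.7, 0.4, 0.6]
grip_width: 0.0858
gripper_force: 0.0
```

Request:
send_rows(
  series=[
    {"wx": 0, "wy": 0, "wz": 0, "x": 43, "y": -36, "z": -9, "jaw": 1},
    {"wx": 0, "wy": 0, "wz": 0, "x": 43, "y": -36, "z": -9, "jaw": 1},
    {"wx": 0, "wy": 0, "wz": 0, "x": 43, "y": -36, "z": -9, "jaw": 1},
    {"wx": 0, "wy": 0, "wz": 0, "x": 43, "y": -36, "z": -9, "jaw": 1},
    {"wx": 0, "wy": 0, "wz": 0, "x": 43, "y": -36, "z": -9, "jaw": 1},
  ],
)

```text
t: 1.4
eef_pos: [0.4993, -0.0774, 0.3294]
eef_rot: [3.081, 0.616, -0.0]
wrist_force: [0.2, -0.9, 0.5]
grip_width: 0.0855
gripper_force: 0.0
```

Request:
send_rows(
  series=[
    {"wx": 0, "wy": 0, "wz": 0, "x": 43, "y": -36, "z": -9, "jaw": 1},
    {"wx": 0, "wy": 0, "wz": 0, "x": 43, "y": -36, "z": -9, "jaw": 1},
    {"wx": 0, "wy": 0, "wz": 0.132, "x": 0, "y": 0, "z": 0, "jaw": 1},
    {"wx": 0, "wy": 0, "wz": 0.132, "x": 0, "y": 0, "z": 0, "jaw": 1},
    {"wx": 0, "wy": 0, "wz": 0.132, "x": 0, "y": 0, "z": 0, "jaw": 1},
  ],
)

```text
t: 2.02
eef_pos: [0.5503, 0.0207, 0.3468]
eef_rot: [-3.142, 0.007, 0.002]
wrist_force: [0.3, -0.2, -0.2]
grip_width: 0.0854
gripper_force: 0.0
```

Run:
```python
from h import *
print(ctrl.get_state())
c=ctrl.calibration("wrist");p,d=ctrl.camera("wrist"); cv2.imwrite("pics/w2.png",p[:,:,::-1]); np.savez("pics/w2.npz",p=p,d=d,**c)
```

```text
{'t': 2.025, 'joint_pos': array([-7.96940442e-02,  1.07707438e-01, -8.45645664e-03,  1.45560310e+00,
       -3.92871595e-05,  3.06665019e+00]), 'joint_velocities': array([-3.84806366e-03, -3.63271043e-03, -1.54007411e-03, -2.02957707e-04,
        1.60373527e-04,  1.04733427e+00]), 'joint_efforts': array([ 2.15322627e-01, -3.64196169e+01,  3.06104851e+01,  2.33025596e-03,
        7.52433145e-03, -6.95635825e-01]), 'eef_pos': array([0.55034487, 0.02074191, 0.34683267]), 'eef_rot': array([-3.14154761e+00,  7.46364372e-03,  1.52492201e-03]), 'wrist_force': array([ 0.25235432, -0.15614804, -0.22733943]), 'wrist_torque': array([-0.00078303,  0.00146435, -0.04407616]), 'gripper_force': 0.0, 'grip_width': 0.08541162656362271}
```

View pics/w2.png

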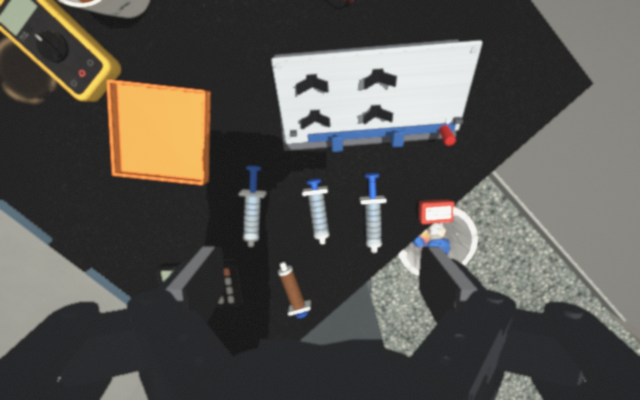

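The wrist view shows three clear syringes at A (252,208), B (318,212) and C (373,222), with a brown look-alike at (293,290) that isn't meant. The thumb plates at (254,168) for A and (373,178) for C stand away from the flange, so those two are drawn. B's at (315,184) sits at the flange, so it is pushed home. The rack is at (375,95), the knob at (447,134), the tray at (160,133) and the red box at (437,212). One close crop to confirm, plus measurements.

Run:
```python
from h import *
q=np.load("pics/w2.npz"); c={k:q[k] for k in('fov_y','cx','cy','R','t')}; p=q['p']; P=cloud(c,q['d'])
cv2.imwrite("pics/w2c.png",cv2.resize(p[40:255,225:480,::-1],None,fx=2.75,fy=2.75,interpolation=cv2.INTER_CUBIC))
m=((P[...,2]>.006)&(P[...,2]<.05)&(q['d']>0)).astype(np.uint8); m[:155]=0;m[255:]=0;m[:,:225]=0;m[:,410:]=0
n,l,st,ce=cv2.connectedComponentsWithStats(m)
for i in range(1,n):
    if st[i,4]<100: continue
    X=P[l==i]; col=p[l==i].astype(int)
    blue=(col[:,2]>col[:,0]+50)
    mu=X[:,:2].mean(0); w,V=np.linalg.eigh(np.cov(X[:,:2].T)); a=V[:,1]*np.sign(V[0,1]); t=(X[:,:2]-mu)@a
    s=(X[:,:2]-mu)@np.array([-a[1],a[0]])
    # width profile
    b=np.arange(-.07,.08,.004); 
    print(i,st[i],"mu",mu.round(4),"yaw",np.arctan2(a[1],a[0]).round(3),"range",t.min().round(4),t.max().round(4),"zmax",X[:,2].max().round(4))
    print([(round(x*1000),round(1000*np.ptp(s[(t>=x)&(t<x+.004)])),round(blue[(t>=x)&(t<x+.004)].mean(),1)) for x in b if((t>=x)&(t<x+.004)).sum()>0])
# rack plate
u0,v0=275,45
M=np.zeros((400,640),bool); M[45:125,285:470]=1; M&=(p.min(2)>150)&(p.max(2).astype(int)-p.min(2)<40)
X=P[M]; A=np.c_[X[:,:2],np.ones(len(X))]
for _ in range(3):
    k,*_=np.linalg.lstsq(A,X[:,2],rcond=None); r=X[:,2]-A@k; g=abs(r)<.003; X=X[g];A=A[g]
nn=np.array([-k[0],-k[1],1]);nn/=np.linalg.norm(nn)
print("plate",k,"normal",nn,"tilt",np.degrees(np.arccos(nn[2])),"dir",np.arctan2(-nn[1],-nn[0]),"rms",r.std())
print("V colour",p[85,312],p[118,315],p[78,378],p[113,376])
```

```text
1 [240 166  26  80 969] mu [0.4778 0.1232] yaw -0.086 range -0.0626 0.0614 zmax 0.0237
[(-66, 6, np.float64(0.0)), (-62, 6, np.float64(0.0)), (-58, 6, np.float64(0.0)), (-54, 18, np.float64(0.0)), (-50, 21, np.float64(0.0)), (-46, 19, np.float64(0.0)), (-42, 19, np.float64(0.0)), (-38, 22, np.float64(0.0)), (-34, 19, np.float64(0.0)), (-30, 19, np.float64(0.0)), (-26, 19, np.float64(0.0)), (-22, 20, np.float64(0.0)), (-18, 20, np.float64(0.0)), (-14, 20, np.float64(0.0)), (-10, 20, np.float64(0.0)), (-6, 21, np.float64(0.0)), (-2, 21, np.float64(0.0)), (2, 22, np.float64(0.0)), (6, 21, np.float64(0.0)), (10, 19, np.float64(0.0)), (14, 19, np.float64(0.0)), (18, 34, np.float64(0.0)), (22, 35, np.float64(0.1)), (26, 9, np.float64(0.9)), (30, 9, np.float64(0.8)), (34, 9, np.float64(0.9)), (38, 7, np.float64(0.8)), (42, 7, np.float64(1.0)), (46, 7, np.float64(1.0)), (50, 7, np.float64(1.0)), (54, 7, np.float64(1.0)), (58, 20, np.float64(0.9))]
2 [361 173  25  79 959] mu [ 0.4673 -0.0573] yaw 0.052 range -0.0616 0.0604 zmax 0.0245
[(-62, 6, np.float64(0.0)), (-58, 6, np.float64(0.0)), (-5
[... 1092 characters left out ...]
26, 22, np.float64(0.0)), (-22, 20, np.float64(0.0)), (-18, 21, np.float64(0.0)), (-14, 21, np.float64(0.0)), (-10, 20, np.float64(0.0)), (-6, 22, np.float64(0.0)), (-2, 21, np.float64(0.0)), (2, 21, np.float64(0.0)), (6, 22, np.float64(0.0)), (10, 20, np.float64(0.0)), (14, 21, np.float64(0.0)), (18, 21, np.float64(0.0)), (22, 20, np.float64(0.0)), (26, 36, np.float64(0.0)), (30, 33, np.float64(0.3)), (34, 8, np.float64(1.0)), (38, 18, np.float64(1.0)), (42, 20, np.float64(1.0))]
plate [ 0.54412439  0.04850417 -0.29847578] normal [-0.4775182  -0.04256678  0.87759013] tilt 28.64698503193153 dir 0.08890670210550851 rms 0.0008537544266331783
V colour [45 44 47] [44 44 46] [43 42 44] [44 44 46]
```

View pics/w2c.png

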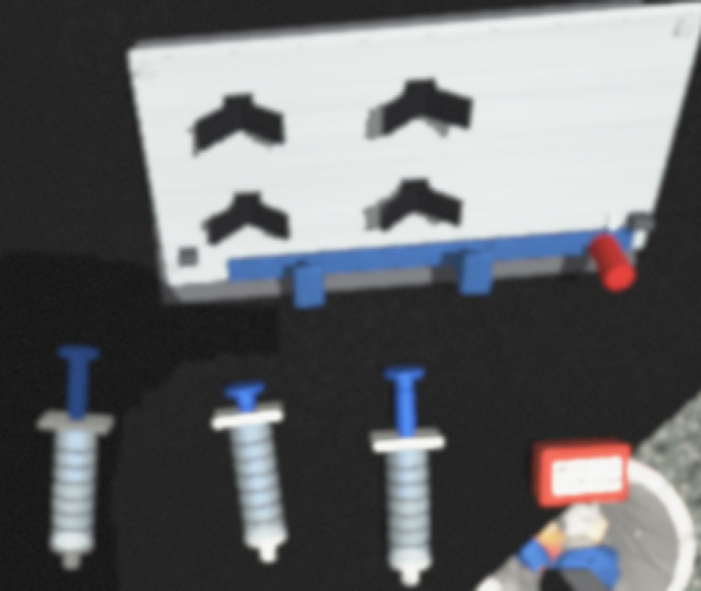

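The crop confirms it. A and C are drawn, with the plate on a long blue rod, and B is pushed home. All nozzles point toward the robot. Next I'll get the rack frame from the V-blocks, and the tray centre.

Run:
```python
from h import *
q=np.load("pics/w2.npz"); c={k:q[k] for k in('fov_y','cx','cy','R','t')}; p=q['p'].astype(int); P=cloud(c,q['d'])
k=np.array([.54412,.048504,-.298476]); nn=np.array([-k[0],-k[1],1]); nn/=np.linalg.norm(nn)
h=(P-[0,0,k[2]])@nn
M=np.zeros((400,640),np.uint8); M[60:130,285:415]=1; M&=((p.max(2)<90)&(h>.008)&(h<.04)).astype(np.uint8)
n,l,st,ce=cv2.connectedComponentsWithStats(M); B=[]
for i in range(1,n):
    if st[i,4]<60: continue
    X=P[l==i]; print(st[i],X.mean(0).round(4),"h",h[l==i].min().round(4),h[l==i].max().round(4)); B.append(X)
# centre from plate-plane extents of upper faces
B=np.array([ (b.mean(0)) for b in B])
for j in range(len(B)):
    for m in range(j): v=B[j]-B[m]; print(j,m,np.linalg.norm(v).round(4),v.round(4),np.arctan2(v[1],v[0]).round(3))
red=(p[...,0]>150)&(p[...,1]<60)&(p[...,2]<70); red[:100]=0; red[160:]=0; red[:,:425]=0; red[:,470:]=0
X=P[red]; hh=h[red]; print("knob n",len(X),"h",hh.max(),"top",X[hh>hh.max()-.004].mean(0),X.mean(0))
bl=(p[...,2]>p[...,0]+50); bl[:120]=0; bl[155:]=0; bl[:,:300]=0
X=P[bl]; g=h[bl]; t=X[g>.025]; print("blue h",g.min(),g.max(), "tabs",t[t[:,1]>-.02].mean(0),t[t[:,1]<-.02].mean(0),len(t))
o=(p[...,0]>180)&(p[...,1]>90)&(p[...,1]<190)&(p[...,2]<110); o[:,:100]=0;o[:,220:]=0;o[:75]=0
X=P[o]; r=cv2.minAreaRect((X[:,:2]*1000).astype(np.float32)); print("tray",r,X[:,2].max(),np.median(X[:,2]))
for zz,nm in((0,'floor'),):
  T=P[200:260,270:300].reshape(-1,3); print("table z",np.median(T[:,2]), np.linalg.lstsq(np.c_[P[165:300:9,265:300:3].reshape(-1,3)[:,:2],np.ones(len(P[165:300:9,265:300:3].reshape(-1,3)))],P[165:300:9,265:300:3].reshape(-1,3)[:,2],rcond=None)[0])
```

```text
[364  70  32  18 329] [ 0.6532 -0.049   0.074 ] h 0.0081 0.0261
[296  76  32  18 315] [0.647  0.0313 0.0741] h 0.008 0.0259
[363 108  29  15 244] [ 0.6118 -0.0519  0.0506] h 0.0081 0.0245
[301 113  28  15 218] [0.6056 0.0285 0.0506] h 0.008 0.0237
1 0 0.0806 [-0.0062  0.0804  0.0001] 1.648
2 0 0.0476 [-0.0414 -0.0029 -0.0234] -3.072
2 1 0.0934 [-0.0351 -0.0833 -0.0235] -1.97
3 0 0.0939 [-0.0476  0.0775 -0.0234] 2.121
3 1 0.0477 [-0.0414 -0.0029 -0.0235] -3.073
3 2 0.0807 [-0.0062  0.0804  0.    ] 1.648
knob n 78 h 0.38829663323267055 top [0.61779149 0.02015167 0.48111116] [ 0.58611965 -0.14484971  0.04873803]
blue h -0.011427542218905093 0.38829663323267055 tabs [ 5.78090222e-01 -9.11139852e-05  7.10568611e-02] [ 0.58183431 -0.08038582  0.05172674] 322
tray ((574.9944458007812, 178.95346069335938), (302.9755554199219, 141.9926300048828), 82.16729736328125) 0.48111116476406646 0.0027686997367193135
table z -0.0008988139336125067 [-0.03478047 -0.078549    0.02260257]
```

Rack frame: V spacings measured 80.6 × 47.6 mm against 80 × 48 nominal, yaw ≈0.074, origin ≈(0.636,-0.010,0.047), which fits the plate plane. I'll flip the tool a half turn to keep j6 in range, then go to A.

Request:
send_rows(
  series=[
    {"wx": 0, "wy": 0, "wz": -0.18, "x": 0, "y": 0, "z": 10, "jaw": 0.2},
    {"wx": 0, "wy": 0, "wz": -0.18, "x": 0, "y": 0, "z": 10, "jaw": 0.2},
    {"wx": 0, "wy": 0, "wz": -0.18, "x": 0, "y": 0, "z": 10, "jaw": 0.2},
    {"wx": 0, "wy": 0, "wz": -0.18, "x": 0, "y": 0, "z": 10, "jaw": 0.2},
    {"wx": 0, "wy": 0, "wz": -0.18, "x": 0, "y": 0, "z": 10, "jaw": 0.2},
  ],
)

```text
t: 2.7
eef_pos: [0.5503, 0.0203, 0.2966]
eef_rot: [-2.824, -1.376, 0.001]
wrist_force: [-1.0, -0.5, 0.3]
grip_width: 0.0511
gripper_force: 0.0
```

Request:
send_rows(
  series=[
    {"wx": 0, "wy": 0, "wz": -0.18, "x": 0, "y": 0, "z": 10, "jaw": 0.2},
    {"wx": 0, "wy": 0, "wz": -0.18, "x": 0, "y": 0, "z": 10, "jaw": 0.2},
    {"wx": 0, "wy": 0, "wz": -0.18, "x": 0, "y": 0, "z": 10, "jaw": 0.2},
    {"wx": 0, "wy": 0, "wz": -0.18, "x": 0, "y": 0, "z": 10, "jaw": 0.2},
    {"wx": 0, "wy": 0, "wz": -0.18, "x": 0, "y": 0, "z": 10, "jaw": 0.2},
  ],
)

```text
t: 3.32
eef_pos: [0.5503, 0.0203, 0.2467]
eef_rot: [-1.944, -2.467, 0.001]
wrist_force: [-0.9, 0.2, -0.4]
grip_width: 0.0512
gripper_force: 0.0
```

Request:
send_rows(
  series=[
    {"wx": 0, "wy": 0, "wz": -0.18, "x": 0, "y": 0, "z": 10, "jaw": 0.2},
    {"wx": 0, "wy": 0, "wz": -0.18, "x": 0, "y": 0, "z": 10, "jaw": 0.2},
    {"wx": 0, "wy": 0, "wz": -0.18, "x": 0, "y": 0, "z": 10, "jaw": 0.2},
    {"wx": 0, "wy": 0, "wz": -0.18, "x": 0, "y": 0, "z": 10, "jaw": 0.2},
    {"wx": 0, "wy": 0, "wz": -0.18, "x": 0, "y": 0, "z": 10, "jaw": 0.2},
  ],
)

```text
t: 3.95
eef_pos: [0.5502, 0.0202, 0.1967]
eef_rot: [-0.678, -3.067, 0.0]
wrist_force: [-0.9, 0.2, 0.8]
grip_width: 0.0513
gripper_force: 0.0
```

Request:
send_rows(
  series=[
    {"wx": 0, "wy": 0, "wz": -0.18, "x": 0, "y": 0, "z": 0, "jaw": 0.2},
    {"wx": 0, "wy": 0, "wz": -0.18, "x": 0, "y": 0, "z": 0, "jaw": 0.2},
    {"wx": 0, "wy": 0, "wz": 0, "x": 0, "y": 0, "z": 0, "jaw": 0.2},
  ],
)

```text
t: 4.32
eef_pos: [0.5503, 0.0203, 0.197]
eef_rot: [-0.131, -3.138, -0.0]
wrist_force: [0.1, 0.2, -0.3]
grip_width: 0.0512
gripper_force: 0.0
```

```bash
cat >> h.py <<'E'
def Rg(yaw): return Ro.from_matrix(np.array([[-np.cos(yaw),-np.sin(yaw),0],[-np.sin(yaw),np.cos(yaw),0],[0,0,-1]]))
YR=.074; O=np.array([.636,-.010,.047])
Xr=np.array([np.cos(np.pi/6)*np.cos(YR),np.cos(np.pi/6)*np.sin(YR),.5]); Yr=np.array([-np.sin(YR),np.cos(YR),0]); Zr=np.cross(Xr,Yr)
Rr=Ro.from_matrix(np.c_[-Xr,Yr,-Zr])
def rk(x,y,z): return O+x*Xr+y*Yr+z*Zr
A=(.4625,.1245,-.086); B=(.4677,.0244,.137); C=(.4523,-.0581,.052)
E
python3 - <<'E'
from h import *
s=ctrl.get_state(); print(s['t'],s['eef_pos'],s['joint_pos'].round(3),s['grip_width'])
print(tgt([A[0],A[1],.08],Rg(A[2])))
E
```

```text
4.325 [0.55028745 0.02026466 0.19703424] [-0.081  0.172 -0.249  1.15  -0.     0.003] 0.05116775512906571
(array([ 96.1,  96.5, 117.1]), array([-0.   , -0.001,  0.002]))
```

Request:
send_rows(
  series=[
    {"wx": 0, "wy": 0, "wz": 0, "x": 24, "y": 24, "z": 26, "jaw": 0.2},
    {"wx": 0, "wy": 0, "wz": 0, "x": 24, "y": 24, "z": 26, "jaw": 0.2},
    {"wx": 0, "wy": 0, "wz": 0, "x": 24, "y": 24, "z": 26, "jaw": 0.2},
    {"wx": 0, "wy": 0, "wz": 0, "x": 24, "y": 24, "z": 26, "jaw": 0.2},
    {"wx": 0, "wy": 0, "wz": 0, "x": 0, "y": 0, "z": 0, "jaw": 0.2},
  ],
)

```text
t: 4.95
eef_pos: [0.4583, 0.1247, 0.0908]
eef_rot: [-0.129, -3.132, 0.002]
wrist_force: [0.2, -0.2, 0.1]
grip_width: 0.0516
gripper_force: 0.0
```

```bash
cat >> h.py <<'E'
def look(name):
    c=ctrl.calibration("wrist");p,d=ctrl.camera("wrist"); cv2.imwrite(f"pics/{name}.png",p[:,:,::-1]); return c,p,d,cloud(c,d)
def syr(P,p,g,r=.075):
    "refine syringe: cloud points near guess -> mid, yaw (tip/flange from width profile)"
    a=np.array([np.cos(g[2]),np.sin(g[2])]); b=np.array([-a[1],a[0]])
    X=P[...,:2]-g[:2]; t=X@a; s=X@b; m=(abs(t)<r)&(abs(s)<.024)&(P[...,2]>.007)&(P[...,2]<.03)
    bar=m&(abs(t)<.028)&(abs(s)<.018); k=np.polyfit(t[bar],s[bar],1)
    T=np.arange(-.06,.075,.002); W=[(round(x*1000),round(1000*np.ptp(s[m&(t>=x)&(t<x+.002)]))) for x in T if (m&(t>=x)&(t<x+.002)).sum()>1]
    return "slope,off",k.round(4),"zmax",np.percentile(P[bar][:,2],95).round(4),W
E
python3 - <<'E'
from h import *
c,p,d,P=look("a1"); print(ctrl.get_state()['eef_pos']); print(syr(P,p,A))
E
```

```text
[0.46113813 0.12421267 0.09235267]
('slope,off', array([-0.0082,  0.0024]), 'zmax', np.float64(0.022), [(-50, 7), (-48, 7), (-46, 7), (-44, 7), (-42, 7), (-40, 7), (-38, 22), (-36, 22), (-34, 22), (-32, 21), (-30, 21), (-28, 21), (-26, 21), (-24, 21), (-22, 22), (-20, 22), (-18, 22), (-16, 22), (-14, 21), (-12, 21), (-10, 21), (-8, 21), (-6, 21), (-4, 21), (-2, 21), (0, 22), (2, 21), (4, 22), (6, 22), (8, 21), (10, 21), (12, 21), (14, 21), (16, 21), (18, 21), (20, 21), (22, 21), (24, 21), (26, 21), (28, 21), (30, 21), (32, 35), (34, 36), (36, 35), (40, 6), (42, 8), (44, 8), (46, 8), (48, 8), (50, 8), (52, 8), (54, 9), (56, 9), (58, 9), (60, 9), (62, 9), (64, 8), (66, 8), (68, 8), (70, 18), (72, 20), (74, 19)])
```

Request:
send_rows(
  series=[
    {"wx": 0, "wy": 0, "wz": 0, "x": 3, "y": 3, "z": 30, "jaw": 0.2},
    {"wx": 0, "wy": 0, "wz": 0, "x": 0, "y": 0, "z": 30, "jaw": 0.2},
    {"wx": 0, "wy": 0, "wz": 0, "x": 0, "y": 0, "z": 14, "jaw": 0.2},
    {"wx": 0, "wy": 0, "wz": 0, "x": 0, "y": 0, "z": 8, "jaw": 0.2},
    {"wx": 0, "wy": 0, "wz": 0, "x": 0, "y": 0, "z": 0, "jaw": 0.2},
  ],
)

```text
t: 5.62
eef_pos: [0.4607, 0.127, 0.0116]
eef_rot: [0.131, 3.138, 0.0]
wrist_force: [-0.5, -0.8, 0.3]
grip_width: 0.0515
gripper_force: 0.0
```

Request:
send_rows(
  series=[
    {"wx": 0, "wy": 0, "wz": 0, "x": 0, "y": 0, "z": 0, "jaw": -0.3},
    {"wx": 0, "wy": 0, "wz": 0, "x": 0, "y": 0, "z": 0, "jaw": -1},
    {"wx": 0, "wy": 0, "wz": 0, "x": 0, "y": 0, "z": 0, "jaw": -1},
    {"wx": 0, "wy": 0, "wz": 0, "x": 0, "y": 0, "z": 0, "jaw": -1},
  ],
  grip_force=35,
)

```text
t: 6.12
eef_pos: [0.461, 0.1272, 0.0123]
eef_rot: [0.13, 3.137, 0.0]
wrist_force: [-0.2, 0.0, 6.6]
grip_width: 0.0202
gripper_force: 34.2
```

Request:
send_rows(
  series=[
    {"wx": 0, "wy": 0, "wz": 0, "x": 0, "y": 0, "z": -10, "jaw": -1},
    {"wx": 0, "wy": 0, "wz": 0, "x": 0, "y": 0, "z": -25, "jaw": -1},
    {"wx": 0, "wy": 0, "wz": 0, "x": 0, "y": 0, "z": -40, "jaw": -1},
    {"wx": 0, "wy": 0, "wz": 0, "x": 0, "y": 0, "z": 0, "jaw": -1},
  ],
)

```text
t: 6.62
eef_pos: [0.463, 0.1277, 0.0896]
eef_rot: [0.129, 3.132, 0.002]
wrist_force: [0.2, 0.5, -1.1]
grip_width: 0.0201
gripper_force: 34.5
```

```bash
cat >> h.py <<'E'
def inhand(P,r=.09):
    "points near the grasp in tool frame: side profile along tool x"
    s=ctrl.get_state(); T=Ro.from_rotvec(s['eef_rot']).inv().apply((P-s['eef_pos']).reshape(-1,3))
    m=(abs(T[:,0])<r)&(abs(T[:,1])<.02)&(T[:,2]>-.03)&(T[:,2]<.03); T=T[m]; print(s['t'],s['eef_pos'].round(4),s['grip_width'],len(T))
    return [(round(x*1000),round(1000*np.ptp(T[g,1])),round(1000*T[g,1].mean(),1),round(1000*T[g,2].min(),1)) for x in np.arange(-.09,.09,.003) for g in [(T[:,0]>=x)&(T[:,0]<x+.003)] if g.sum()>2]
E
python3 - <<'E'
from h import *
c,p,d,P=look("a2"); print("x,width,ymean,ztop",inhand(P)); print(tgt(rk(0,.04,.024+.06),Rr))
E
```

```text
6.675 [0.4614 0.1274 0.0879] 0.020489667041699473 10638
x,width,ymean,ztop [(-42, 13, np.float64(0.7), np.float64(-11.6)), (-39, 33, np.float64(0.9), np.float64(-12.5)), (-36, 21, np.float64(0.1), np.float64(-12.1)), (-33, 22, np.float64(-0.1), np.float64(-12.1)), (-30, 22, np.float64(-0.0), np.float64(-12.1)), (-27, 22, np.float64(0.2), np.float64(-12.7)), (-24, 22, np.float64(-0.0), np.float64(-12.1)), (-21, 22, np.float64(0.3), np.float64(-12.4)), (-18, 21, np.float64(0.5), np.float64(-12.6)), (-15, 22, np.float64(0.6), np.float64(-29.9)), (-12, 23, np.float64(0.1), np.float64(-30.0)), (-9, 23, np.float64(0.3), np.float64(-30.0)), (-6, 23, np.float64(0.4), np.float64(-29.9)), (-3, 24, np.float64(0.3), np.float64(-29.9)), (0, 22, np.float64(0.4), np.float64(-30.0)), (3, 40, np.float64(-1.0), np.float64(-30.0)), (6, 34, np.float64(0.4), np.float64(-30.0)), (9, 22, np.float64(0.5), np.float64(-12.4)), (12, 22, np.float64(0.4), np.float64(-12.1)), (15, 22, np.float64(0.5), np.float64(-12.1)), (18, 22, np.float64(0.4), np.float64(-12.5)), (21, 22, np.float64(0.6), np.float64(-12.2)), (24, 22, np.float64(0.6), np.float64(-12.5)), (27, 21, np.float64(0.6), np.float64(-12.1)), (30, 22, np.float64(1.2), np.float64(-12.5)), (33, 21, np.float64(-0.7), np.float64(-13.0)), (36, 8, np.float64(0.6), np.float64(-5.7)), (39, 8, np.float64(0.6), np.float64(-5.3)), (42, 8, np.float64(0.8), np.float64(-5.7))]
(array([-137.7,  -89.5,  -31.4]), array([-0.04 , -0.519, -0.153]))
```

View pics/a2.png

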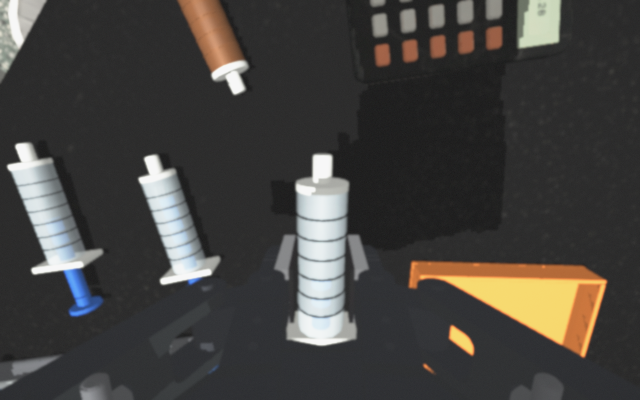

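The syringe is held level and centred: mid is within 0.5 mm of the TCP and the axis 1.2 mm behind it. B and C are undisturbed at (175,220) and (50,215). Next is to tilt and head for the left cradle.

Request:
send_rows(
  series=[
    {"wx": -0.0133, "wy": -0.173, "wz": -0.051, "x": 0, "y": 0, "z": -40, "jaw": -1},
    {"wx": -0.0133, "wy": -0.173, "wz": -0.051, "x": 0, "y": 0, "z": -20, "jaw": -1},
    {"wx": -0.0133, "wy": -0.173, "wz": -0.051, "x": 0, "y": 0, "z": 0, "jaw": -1},
    {"wx": 0, "wy": 0, "wz": 0, "x": 0, "y": 0, "z": 0, "jaw": -1},
  ],
)

```text
t: 7.18
eef_pos: [0.4465, 0.1258, 0.1379]
eef_rot: [-0.098, 2.635, 0.023]
wrist_force: [-0.7, -0.7, -0.5]
grip_width: 0.0205
gripper_force: 34.4
```

Run:
```python
from h import *
s=ctrl.get_state();print(s['t'],s['eef_pos']);print(tgt(rk(-.001,.04,.0228+.05),Rr))
```

```text
7.175 [0.44653662 0.12580926 0.13794342]
(array([-110.2, -109.4,   93.5]), array([-0.002, -0.019,  0.001]))
```

Request:
send_rows(
  series=[
    {"wx": 0, "wy": 0, "wz": 0, "x": -36, "y": -30, "z": 15, "jaw": -1},
    {"wx": 0, "wy": 0, "wz": 0, "x": -36, "y": -30, "z": 25, "jaw": -1},
    {"wx": 0, "wy": 0, "wz": 0, "x": -26, "y": -30, "z": 30, "jaw": -1},
    {"wx": 0, "wy": 0, "wz": 0, "x": -12, "y": -19, "z": 23, "jaw": -1},
    {"wx": 0, "wy": 0, "wz": 0, "x": 0, "y": 0, "z": 0, "jaw": -1},
  ],
)

```text
t: 7.8
eef_pos: [0.6081, 0.0271, 0.1185]
eef_rot: [-0.092, 2.624, 0.025]
wrist_force: [0.2, 0.0, -1.4]
grip_width: 0.0205
gripper_force: 34.5
```

Run:
```python
from h import *
s=ctrl.get_state();print(s['t'],s['eef_pos']);
c,p,d,P=look("a3"); print("x,width,ymean,ztop",inhand(P)[::3])
print(tgt(rk(-.001,.04,.0228),Rr))
# rack coords of V-block and blue points
Q=(P-O)@np.c_[Xr,Yr,Zr]; pi=p.astype(int)
bl=(pi[...,2]>pi[...,0]+50)&(Q[...,0]<-.03); print("blue bar",bl.sum(),[np.percentile(Q[bl][:,i],[2,50,98]).round(4) for i in range(3)] if bl.sum() else '')
wh=(pi.min(2)>130)&(abs(Q[...,2])<.01)&(abs(Q[...,0])<.07)&(abs(Q[...,1])<.14); print("plate h",np.median(Q[wh][:,2]),np.polyfit(Q[wh][:,0],Q[wh][:,2],1),np.polyfit(Q[wh][:,1],Q[wh][:,2],1),wh.sum())
dk=(pi.max(2)<80)&(Q[...,2]>.012)&(Q[...,2]<.03)&(abs(Q[...,0])<.04)&(abs(Q[...,1]+.04)<.025)
for sg in(-1,1):
    g=Q[dk&(Q[...,0]*sg>0)]; print("right V",sg,len(g),[np.percentile(g[:,i],[3,50,97]).round(4) for i in range(3)] if len(g)>5 else '')
```

```text
7.8 [0.60805658 0.02707791 0.11853909]
7.85 [0.6068 0.028  0.1187] 0.020702076785959374 11309
x,width,ymean,ztop [(-42, 5, np.float64(-1.7), np.float64(-6.9)), (-33, 22, np.float64(-1.7), np.float64(-8.5)), (-24, 22, np.float64(-1.7), np.float64(-9.2)), (-15, 24, np.float64(-1.4), np.float64(-28.3)), (-6, 24, np.float64(-1.3), np.float64(-29.7)), (3, 40, np.float64(2.9), np.float64(-29.8)), (12, 22, np.float64(-1.2), np.float64(-9.0)), (21, 22, np.float64(-1.1), np.float64(-8.9)), (30, 22, np.float64(-0.9), np.float64(-9.6)), (39, 8, np.float64(-1.1), np.float64(-2.4))]
(array([13.7, -0.1, 52.6]), array([-0.001, -0.007, -0.002]))
blue bar 6426 [array([-0.0625, -0.0559, -0.0419]), array([-0.1243, -0.0393,  0.0479]), array([0.0052, 0.007 , 0.0354])]
plate h -0.0005868631943662903 [-0.00095794 -0.00057296] [-0.00114116 -0.00061122] 39568
right V -1 1103 [array([-0.03  , -0.0241, -0.018 ]), array([-0.0563, -0.0466, -0.0214]), array([0.0125, 0.0194, 0.0247])]
right V 1 931 [array([0.0175, 0.0233, 0.0295]), array([-0.0564, -0.0464, -0.0216]), array([0.0124, 0.0192, 0.0247])]
```

View pics/a3.png

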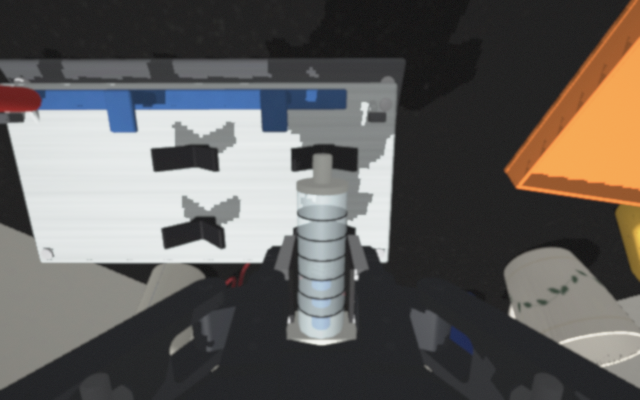

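The rack frame is confirmed within about 1 mm: V-blocks at x = -24 and +23 in my frame, plate off by 0.6 mm. The syringe is held straight at (320,250), with the left lower V-block at (322,158). I'll move down-slope to correct, then settle.

Request:
send_rows(
  series=[
    {"wx": 0, "wy": 0, "wz": 0, "x": 12, "y": 0, "z": 20, "jaw": -1},
    {"wx": 0, "wy": 0, "wz": 0, "x": 0, "y": 0, "z": 0, "jaw": -1},
    {"wx": 0, "wy": 0, "wz": 0, "x": 0, "y": 0, "z": 0, "jaw": -1},
    {"wx": 0, "wy": 0, "wz": 0, "x": 0, "y": 0, "z": 0, "jaw": -1},
  ],
)

```text
t: 8.35
eef_pos: [0.6062, 0.029, 0.0981]
eef_rot: [-0.097, 2.618, 0.025]
wrist_force: [-0.7, 0.7, -0.8]
grip_width: 0.0206
gripper_force: 34.5
```

Run:
```python
from h import *
s=ctrl.get_state();print(s['t'],s['eef_pos'],abs(s['joint_velocities']).max());print(tgt(rk(0,.0405,.0245),Rr))
c,p,d,P=look("a4"); print("x,width,ymean,ztop",inhand(P));
```

```text
8.35 [0.6062085  0.02901071 0.09812099] 0.0030172278255739975
(array([ 2.3, -0.6, 33.2]), array([-0.001, -0.002,  0.001]))
8.4 [0.6062 0.0289 0.0981] 0.020340027779493196 11319
x,width,ymean,ztop [(-39, 33, np.float64(1.3), np.float64(-9.4)), (-36, 33, np.float64(-0.2), np.float64(-10.0)), (-33, 21, np.float64(-0.1), np.float64(-10.0)), (-30, 22, np.float64(-0.5), np.float64(-9.2)), (-27, 22, np.float64(-0.2), np.float64(-9.5)), (-24, 22, np.float64(-0.4), np.float64(-9.7)), (-21, 22, np.float64(-0.4), np.float64(-9.3)), (-18, 21, np.float64(-0.3), np.float64(-9.5)), (-15, 24, np.float64(-0.0), np.float64(-28.4)), (-12, 24, np.float64(-0.3), np.float64(-29.2)), (-9, 24, np.float64(-0.2), np.float64(-29.9)), (-6, 24, np.float64(-0.3), np.float64(-29.8)), (-3, 24, np.float64(-0.1), np.float64(-29.6)), (0, 24, np.float64(-0.3), np.float64(-29.4)), (3, 40, np.float64(0.7), np.float64(-29.9)), (6, 40, np.float64(-0.3), np.float64(-30.0)), (9, 38, np.float64(-0.2), np.float64(-29.9)), (12, 22, np.float64(-0.2), np.float64(-10.1)), (15, 22, np.float64(-0.1), np.float64(-9.5)), (18, 21, np.float64(-0.3), np.float64(-9.6)), (21, 22, np.float64(0.1), np.float64(-9.9)), (24, 22, np.float64(0.0), np.float64(-9.8)), (27, 22, np.float64(-0.1), np.float64(-10.1)), (30, 22, np.float64(0.1), np.float64(-10.2)), (33, 22, np.float64(0.1), np.float64(-10.9)), (36, 8, np.float64(-0.0), np.float64(-2.8)), (39, 8, np.float64(0.0), np.float64(-2.9)), (42, 24, np.float64(-0.6), np.float64(-2.7)), (45, 24, np.float64(-1.2), np.float64(-2.4)), (54, 0, np.float64(-19.9), np.float64(23.2)), (57, 0, np.float64(-19.9), np.float64(24.1)), (60, 0, np.float64(-19.8), np.float64(24.5))]
```

Request:
send_rows(
  series=[
    {"wx": 0, "wy": 0, "wz": 0, "x": 2, "y": -0.6, "z": 10, "jaw": -1},
    {"wx": 0, "wy": 0, "wz": 0, "x": 0, "y": 0, "z": 10, "jaw": -1},
    {"wx": 0, "wy": 0, "wz": 0, "x": 0, "y": 0, "z": 8, "jaw": -1},
    {"wx": 0, "wy": 0, "wz": 0, "x": 0, "y": 0, "z": 4, "jaw": -1},
    {"wx": 0, "wy": 0, "wz": 0, "x": 0, "y": 0, "z": 0, "jaw": -1},
  ],
)

```text
t: 9.02
eef_pos: [0.6186, 0.0295, 0.0682]
eef_rot: [-0.098, 2.621, 0.025]
wrist_force: [-10.4, 0.1, 12.4]
grip_width: 0.021
gripper_force: 36.1
```

Request:
send_rows(
  series=[
    {"wx": 0, "wy": 0, "wz": 0, "x": 0, "y": 0, "z": -1, "jaw": -1},
    {"wx": 0, "wy": 0, "wz": 0, "x": 0, "y": 0, "z": 0, "jaw": -0.3},
    {"wx": 0, "wy": 0, "wz": 0, "x": 0, "y": 0, "z": 0, "jaw": -0.1},
    {"wx": 0, "wy": 0, "wz": 0, "x": 0, "y": 0, "z": 0, "jaw": 0},
  ],
)

```text
t: 9.52
eef_pos: [0.6195, 0.029, 0.0689]
eef_rot: [-0.096, 2.62, 0.024]
wrist_force: [-0.6, 0.6, -0.7]
grip_width: 0.0428
gripper_force: 0.0
```

Request:
send_rows(
  series=[
    {"wx": 0, "wy": 0, "wz": 0, "x": 0, "y": 0, "z": -20, "jaw": 0},
    {"wx": 0, "wy": 0, "wz": 0, "x": 0, "y": 0, "z": -40, "jaw": 0},
    {"wx": 0, "wy": 0, "wz": 0, "x": 0, "y": 0, "z": -40, "jaw": 0.2},
    {"wx": 0, "wy": 0, "wz": 0, "x": 0, "y": 0, "z": 0, "jaw": 0.2},
    {"wx": 0, "wy": 0, "wz": 0, "x": 0, "y": 0, "z": 0, "jaw": 0.2},
  ],
)

```text
t: 10.15
eef_pos: [0.5696, 0.0255, 0.1554]
eef_rot: [-0.096, 2.62, 0.024]
wrist_force: [0.5, -0.5, -0.1]
grip_width: 0.0511
gripper_force: 0.0
```

```bash
cat >> h.py <<'E'
def seated(P,y0):
    Q=(P-O)@np.c_[Xr,Yr,Zr]; m=(abs(Q[...,1]-y0)<.025)&(Q[...,2]>.026)&(Q[...,2]<.045)&(abs(Q[...,0])<.085); T=Q[m]
    return [(round(x*1000),round(1000*np.ptp(T[g,1])),round(1000*T[g,1].mean(),1),round(1000*T[g,2].max(),1)) for x in np.arange(-.085,.085,.003) for g in [(T[:,0]>=x)&(T[:,0]<x+.003)] if g.sum()>2]
E
python3 - <<'E'
from h import *
s=ctrl.get_state();print(s['t'],s['eef_pos'],s['grip_width'])
c,p,d,P=look("a5"); print("x,width,ymean,ztop",seated(P,.04)); print(tgt([C[0],C[1],.11],Rg(C[2])))
E
```

```text
10.15 [0.56958865 0.02545545 0.15541885] 0.0511061372746021
x,width,ymean,ztop [(-64, 5, np.float64(18.4), np.float64(34.7)), (-61, 6, np.float64(18.4), np.float64(35.3)), (-58, 6, np.float64(18.3), np.float64(35.6)), (-55, 6, np.float64(18.2), np.float64(36.0)), (-52, 6, np.float64(18.3), np.float64(35.9)), (-49, 29, np.float64(28.9), np.float64(36.0)), (-46, 29, np.float64(27.4), np.float64(36.4)), (-43, 28, np.float64(28.7), np.float64(35.6)), (-40, 20, np.float64(40.6), np.float64(35.2)), (-37, 21, np.float64(40.6), np.float64(35.6)), (-34, 20, np.float64(40.3), np.float64(35.2)), (-31, 20, np.float64(40.5), np.float64(35.0)), (-28, 20, np.float64(40.6), np.float64(35.8)), (-25, 20, np.float64(40.2), np.float64(35.3)), (-22, 20, np.float64(40.7), np.float64(35.4)), (-19, 20, np.float64(40.4), np.float64(35.3)), (-16, 20, np.float64(40.7), np.float64(35.4)), (-13, 21, np.float64(40.5), np.float64(35.5)), (-10, 21, np.float64(40.6), np.float64(35.2)), (-7, 21, np.float64(40.5), np.float64(35.1)), (-4, 20, np.float64(40.7), np.float64(35.2)), (-1, 20, np.float64(40.3), np.float64(34
[... 502 characters left out ...]
5.8)), (35, 35, np.float64(41.1), np.float64(35.8)), (38, 5, np.float64(40.1), np.float64(28.6)), (41, 7, np.float64(40.6), np.float64(28.4)), (44, 8, np.float64(40.2), np.float64(29.1)), (47, 7, np.float64(40.7), np.float64(29.0)), (50, 6, np.float64(40.5), np.float64(28.7)), (53, 7, np.float64(40.8), np.float64(29.0)), (56, 8, np.float64(40.4), np.float64(28.8)), (59, 6, np.float64(40.6), np.float64(28.5)), (62, 6, np.float64(40.5), np.float64(29.2)), (65, 6, np.float64(40.5), np.float64(29.0)), (68, 6, np.float64(40.5), np.float64(28.8)), (71, 19, np.float64(40.6), np.float64(34.4)), (74, 16, np.float64(40.4), np.float64(33.6))]
(array([128.7, -74.8, -22.1]), array([0.005, 0.519, 0.021]))
```

Syringe A is seated: axis 24 mm off the plate, flange against the V-block, rod unchanged. Now C.

Request:
send_rows(
  series=[
    {"wx": 0, "wy": 0, "wz": 0, "x": 43, "y": -25, "z": -7, "jaw": 0.2},
    {"wx": 0, "wy": 0, "wz": 0, "x": 43, "y": -25, "z": -7, "jaw": 0.2},
    {"wx": 0, "wy": 0, "wz": 0, "x": 43, "y": -25, "z": -8, "jaw": 0.2},
    {"wx": 0.0017, "wy": 0.173, "wz": 0.007, "x": 0, "y": 0, "z": 0, "jaw": 0.2},
    {"wx": 0.0017, "wy": 0.173, "wz": 0.007, "x": 0, "y": 0, "z": 0, "jaw": 0.2},
  ],
)

```text
t: 10.82
eef_pos: [0.448, -0.0586, 0.1075]
eef_rot: [-0.083, 2.977, 0.01]
wrist_force: [1.6, -0.9, 1.3]
grip_width: 0.0514
gripper_force: 0.0
```

Request:
send_rows(
  series=[
    {"wx": 0.0017, "wy": 0.173, "wz": 0.007, "x": 0, "y": 0, "z": 0, "jaw": 0.2},
    {"wx": 0, "wy": 0, "wz": 0, "x": 0, "y": 0, "z": 0, "jaw": 0.2},
    {"wx": 0, "wy": 0, "wz": 0, "x": 0, "y": 0, "z": 0, "jaw": 0.2},
  ],
)

```text
t: 11.2
eef_pos: [0.4511, -0.0578, 0.1091]
eef_rot: [0.082, -3.139, -0.001]
wrist_force: [0.0, 0.1, -0.6]
grip_width: 0.0509
gripper_force: 0.0
```

Run:
```python
from h import *
s=ctrl.get_state();print(s['t'],s['eef_pos'],abs(s['joint_velocities']).max())
c,p,d,P=look("c1"); print(syr(P,p,C)); print(tgt([C[0],C[1],.0115],Rg(C[2])))
```

```text
11.2 [ 0.45109017 -0.05784151  0.10905545] 0.03416193247771921
('slope,off', array([0.0151, 0.0003]), 'zmax', np.float64(0.022), [(-50, 3), (-48, 8), (-46, 8), (-44, 8), (-42, 8), (-40, 8), (-38, 22), (-36, 21), (-34, 21), (-32, 22), (-30, 22), (-28, 22), (-26, 22), (-24, 22), (-22, 22), (-20, 22), (-18, 22), (-16, 22), (-14, 21), (-12, 21), (-10, 21), (-8, 21), (-6, 21), (-4, 21), (-2, 21), (0, 22), (2, 22), (4, 22), (6, 22), (8, 22), (10, 22), (12, 22), (14, 22), (16, 21), (18, 21), (20, 21), (22, 21), (24, 21), (26, 21), (28, 21), (30, 21), (32, 35), (34, 36), (36, 36), (40, 8), (42, 8), (44, 8), (46, 8), (48, 8), (50, 8), (52, 8), (54, 8), (56, 8), (58, 8), (60, 8), (62, 8), (64, 8), (66, 8), (68, 9), (70, 20), (72, 20), (74, 9)])
(array([-1.9, -0.5, 97.8]), array([ 0.001, -0.001,  0.   ]))
```

Request:
send_rows(
  series=[
    {"wx": 0, "wy": 0, "wz": -0.015, "x": 0, "y": 0, "z": 35, "jaw": 0.2},
    {"wx": 0, "wy": 0, "wz": 0, "x": 0, "y": 0, "z": 35, "jaw": 0.2},
    {"wx": 0, "wy": 0, "wz": 0, "x": 0, "y": 0, "z": 17, "jaw": 0.2},
    {"wx": 0, "wy": 0, "wz": 0, "x": 0, "y": 0, "z": 10, "jaw": 0.2},
    {"wx": 0, "wy": 0, "wz": 0, "x": 0, "y": 0, "z": 0, "jaw": 0.2},
  ],
)

```text
t: 11.88
eef_pos: [0.4512, -0.0581, 0.0134]
eef_rot: [-0.105, 3.14, 0.0]
wrist_force: [-0.3, -0.3, 0.2]
grip_width: 0.0511
gripper_force: 0.0
```

Request:
send_rows(
  series=[
    {"wx": 0, "wy": 0, "wz": 0, "x": 0, "y": 0, "z": 0, "jaw": -0.3},
    {"wx": 0, "wy": 0, "wz": 0, "x": 0, "y": 0, "z": 0, "jaw": -1},
    {"wx": 0, "wy": 0, "wz": 0, "x": 0, "y": 0, "z": 0, "jaw": -1},
    {"wx": 0, "wy": 0, "wz": 0, "x": 0, "y": 0, "z": 0, "jaw": -1},
  ],
  grip_force=35,
)

```text
t: 12.38
eef_pos: [0.4535, -0.0586, 0.0148]
eef_rot: [-0.106, 3.137, -0.001]
wrist_force: [-1.7, -0.2, 6.6]
grip_width: 0.0207
gripper_force: 34.3
```

Request:
send_rows(
  series=[
    {"wx": 0, "wy": 0, "wz": 0, "x": 0, "y": 0, "z": -10, "jaw": -1},
    {"wx": 0, "wy": 0, "wz": 0, "x": 0, "y": 0, "z": -40, "jaw": -1},
    {"wx": 0, "wy": 0, "wz": 0, "x": 0, "y": 0, "z": -50, "jaw": -1},
    {"wx": 0, "wy": -0.173, "wz": 0, "x": 0, "y": 0, "z": 0, "jaw": -1},
    {"wx": 0, "wy": -0.173, "wz": 0, "x": 0, "y": 0, "z": 0, "jaw": -1},
  ],
)

```text
t: 13.0
eef_pos: [0.4547, -0.0589, 0.1163]
eef_rot: [-0.095, 2.784, 0.013]
wrist_force: [-0.1, 0.2, -0.9]
grip_width: 0.0203
gripper_force: 34.5
```

Request:
send_rows(
  series=[
    {"wx": 0, "wy": -0.173, "wz": 0, "x": 0, "y": 0, "z": 0, "jaw": -1},
    {"wx": 0, "wy": 0, "wz": 0, "x": 0, "y": 0, "z": 0, "jaw": -1},
    {"wx": 0, "wy": 0, "wz": 0, "x": 0, "y": 0, "z": 0, "jaw": -1},
  ],
)

```text
t: 13.38
eef_pos: [0.4544, -0.0593, 0.1154]
eef_rot: [-0.088, 2.619, 0.021]
wrist_force: [1.0, 0.3, 0.5]
grip_width: 0.0204
gripper_force: 34.5
```

Run:
```python
from h import *
s=ctrl.get_state();print(s['t'],s['eef_pos'],abs(s['joint_velocities']).max())
c,p,d,P=look("c2"); print(inhand(P)[::2]); print(tgt(rk(0,-.0395,.0745),Rr))
```

```text
13.375 [ 0.45438192 -0.05928252  0.1154238 ] 0.06280875444589129
13.425 [ 0.4558 -0.0597  0.1164] 0.020311451264279367 11400
[(-45, 8, np.float64(0.1), np.float64(-0.0)), (-36, 31, np.float64(-0.1), np.float64(-6.8)), (-30, 29, np.float64(0.5), np.float64(-6.9)), (-24, 22, np.float64(0.5), np.float64(-6.9)), (-18, 21, np.float64(0.3), np.float64(-7.0)), (-12, 24, np.float64(0.4), np.float64(-28.9)), (-6, 24, np.float64(0.1), np.float64(-30.0)), (0, 24, np.float64(0.4), np.float64(-29.7)), (6, 40, np.float64(-0.6), np.float64(-29.7)), (12, 34, np.float64(0.1), np.float64(-29.9)), (18, 22, np.float64(0.1), np.float64(-7.1)), (24, 22, np.float64(0.4), np.float64(-7.8)), (30, 21, np.float64(0.3), np.float64(-7.2)), (36, 22, np.float64(0.2), np.float64(-7.5)), (42, 8, np.float64(0.1), np.float64(-0.5)), (48, 8, np.float64(0.1), np.float64(-0.3))]
(array([-124.2,   -2.2,   77.2]), array([-0.006, -0.001, -0.005]))
```

Request:
send_rows(
  series=[
    {"wx": 0, "wy": 0, "wz": 0, "x": -45, "y": -1, "z": 15, "jaw": -1},
    {"wx": 0, "wy": 0, "wz": 0, "x": -45, "y": -1, "z": 30, "jaw": -1},
    {"wx": 0, "wy": 0, "wz": 0, "x": -36, "y": 0, "z": 38, "jaw": -1},
    {"wx": 0, "wy": 0, "wz": 0, "x": 0, "y": 0, "z": 0, "jaw": -1},
    {"wx": 0, "wy": 0, "wz": 0, "x": 0, "y": 0, "z": 0, "jaw": -1},
  ],
)

```text
t: 14.05
eef_pos: [0.6048, -0.0502, 0.1046]
eef_rot: [-0.09, 2.621, 0.023]
wrist_force: [-1.3, -0.4, -0.6]
grip_width: 0.0205
gripper_force: 34.6
```

Request:
send_rows(
  series=[
    {"wx": -0.005, "wy": 0, "wz": -0.005, "x": 0, "y": 0, "z": 0, "jaw": -1},
    {"wx": 0, "wy": 0, "wz": 0, "x": 0, "y": 0, "z": 0, "jaw": -1},
  ],
)

```text
t: 14.3
eef_pos: [0.6025, -0.0504, 0.1049]
eef_rot: [-0.096, 2.619, 0.027]
wrist_force: [0.4, 0.5, 0.0]
grip_width: 0.0204
gripper_force: 34.6
```

Run:
```python
from h import *
s=ctrl.get_state();print(s['t'],s['eef_pos'],abs(s['joint_velocities']).max())
c,p,d,P=look("c3"); print(inhand(P)); print(tgt(rk(0.002,-.0395,.0272),Rr)); print(seated(P,.04)[::4])
```

```text
14.3 [ 0.60251727 -0.05040348  0.10488963] 0.004886466437756294
14.35 [ 0.6025 -0.0505  0.1049] 0.020340207551295172 11395
[(-48, 8, np.float64(-0.8), np.float64(0.9)), (-45, 8, np.float64(0.0), np.float64(-0.3)), (-42, 4, np.float64(-0.3), np.float64(0.0)), (-39, 25, np.float64(3.8), np.float64(-5.4)), (-36, 32, np.float64(-0.2), np.float64(-7.3)), (-33, 32, np.float64(-0.5), np.float64(-7.1)), (-30, 21, np.float64(0.3), np.float64(-7.1)), (-27, 22, np.float64(-0.4), np.float64(-6.7)), (-24, 22, np.float64(0.2), np.float64(-6.9)), (-21, 21, np.float64(-0.3), np.float64(-7.1)), (-18, 21, np.float64(-0.2), np.float64(-6.8)), (-15, 24, np.float64(-0.1), np.float64(-28.4)), (-12, 24, np.float64(-0.3), np.float64(-29.4)), (-9, 24, np.float64(-0.1), np.float64(-29.8)), (-6, 24, np.float64(-0.1), np.float64(-29.9)), (-3, 24, np.float64(-0.2), np.float64(-29.6)), (0, 24, np.float64(-0.2), np.float64(-29.1)), (3, 40, np.float64(0.4), np.float64(-29.9)), (6, 40, np.float64(0.1), np.float64(-29.5)), (9, 35, np.float64(-0.2), np.float64(-29.9)), (12, 22, np.float64(-0.3), np.float64(-7.3)), (15
[... 368 characters left out ...]
, 8, np.float64(-0.5), np.float64(-0.5)), (42, 8, np.float64(-0.5), np.float64(-0.4)), (45, 8, np.float64(-0.4), np.float64(-0.5)), (48, 8, np.float64(-0.4), np.float64(-0.4))]
(array([-4.7, -1.6, 41.1]), array([ 0.001, -0.003, -0.001]))
[(-64, 5, np.float64(17.6), np.float64(34.9)), (-52, 25, np.float64(18.2), np.float64(35.7)), (-40, 36, np.float64(38.7), np.float64(35.3)), (-28, 20, np.float64(38.2), np.float64(35.5)), (-16, 21, np.float64(37.8), np.float64(36.0)), (-4, 20, np.float64(38.1), np.float64(35.2)), (8, 20, np.float64(38.0), np.float64(35.2)), (20, 20, np.float64(37.9), np.float64(35.7)), (32, 16, np.float64(52.1), np.float64(35.6)), (68, 1, np.float64(43.2), np.float64(27.2))]
```

Request:
send_rows(
  series=[
    {"wx": 0, "wy": 0, "wz": 0, "x": -4.5, "y": -2.5, "z": 10, "jaw": -1},
    {"wx": 0, "wy": 0, "wz": 0, "x": 0, "y": 0, "z": 14, "jaw": -1},
    {"wx": 0, "wy": 0, "wz": 0, "x": 0, "y": 0, "z": 10, "jaw": -1},
    {"wx": 0, "wy": 0, "wz": 0, "x": 0, "y": 0, "z": 5, "jaw": -1},
    {"wx": 0, "wy": 0, "wz": 0, "x": 0, "y": 0, "z": 0, "jaw": -1},
  ],
)

```text
t: 14.98
eef_pos: [0.6254, -0.0503, 0.0717]
eef_rot: [-0.097, 2.622, 0.03]
wrist_force: [-3.2, 1.5, 1.0]
grip_width: 0.0202
gripper_force: 34.9
```

Request:
send_rows(
  series=[
    {"wx": 0, "wy": 0, "wz": 0, "x": 0, "y": 0.5, "z": 1.5, "jaw": -1},
    {"wx": 0, "wy": 0, "wz": 0, "x": 0, "y": 0, "z": 0, "jaw": -1},
  ],
)

```text
t: 15.22
eef_pos: [0.6255, -0.0502, 0.0716]
eef_rot: [-0.096, 2.622, 0.028]
wrist_force: [-13.1, -0.5, 15.2]
grip_width: 0.0202
gripper_force: 36.7
```

Firm seating contact, about 20 N along the normal. Ease off and release.

Request:
send_rows(
  series=[
    {"wx": 0, "wy": 0, "wz": 0, "x": 0, "y": 0, "z": -1.5, "jaw": -1},
    {"wx": 0, "wy": 0, "wz": 0, "x": 0, "y": 0, "z": 0, "jaw": -0.3},
    {"wx": 0, "wy": 0, "wz": 0, "x": 0, "y": 0, "z": 0, "jaw": -0.1},
    {"wx": 0, "wy": 0, "wz": 0, "x": 0, "y": 0, "z": 0, "jaw": 0},
  ],
)

```text
t: 15.72
eef_pos: [0.6266, -0.0505, 0.0726]
eef_rot: [-0.097, 2.62, 0.028]
wrist_force: [0.6, 0.8, 0.4]
grip_width: 0.0428
gripper_force: 0.0
```

Request:
send_rows(
  series=[
    {"wx": 0, "wy": 0, "wz": 0, "x": 0, "y": 0, "z": -20, "jaw": 0},
    {"wx": 0, "wy": 0, "wz": 0, "x": 0, "y": 0, "z": -40, "jaw": 0},
    {"wx": 0, "wy": 0, "wz": 0, "x": 0, "y": 0, "z": -40, "jaw": 0},
    {"wx": 0, "wy": 0, "wz": 0, "x": 0, "y": 0, "z": 0, "jaw": -0.5},
    {"wx": 0, "wy": 0, "wz": 0, "x": 0, "y": 0, "z": 0, "jaw": -1},
  ],
)

```text
t: 16.35
eef_pos: [0.5767, -0.0543, 0.1592]
eef_rot: [-0.096, 2.62, 0.028]
wrist_force: [-0.2, 0.3, 0.4]
grip_width: 0.007
gripper_force: 0.0
```

Run:
```python
from h import *
s=ctrl.get_state();print(s['t'],s['eef_pos'])
c,p,d,P=look("c4"); print(seated(P,-.04)); print(seated(P,.04)[::4])
Q=(P-O)@np.c_[Xr,Yr,Zr]; pi=p.astype(int)
bl=(pi[...,2]>pi[...,0]+50)&(Q[...,0]<-.03)&(Q[...,2]>.028)&(Q[...,2]<.04)
y=Q[bl][:,1]; print("tabs", [ (np.percentile(y[g],[2,98]).round(4)) for g in(y>-.02,y<-.02) if g.any()])
r=(pi[...,0]>120)&(pi[...,1]<60)&(pi[...,2]<60)&(abs(Q[...,0])<.09)&(abs(Q[...,1])<.17)&(Q[...,2]<.05)
T=Q[r]; print("knob",len(T),[np.percentile(T[:,i],[3,50,97]).round(4) for i in range(3)], T[T[:,2]>.033].mean(0).round(4))
```

```text
16.35 [ 0.57672104 -0.05427781  0.15917036]
[(-64, 5, np.float64(-62.0), np.float64(33.9)), (-61, 6, np.float64(-61.6), np.float64(36.7)), (-58, 6, np.float64(-61.6), np.float64(36.1)), (-55, 6, np.float64(-62.0), np.float64(35.4)), (-52, 6, np.float64(-61.8), np.float64(35.9)), (-49, 28, np.float64(-53.5), np.float64(35.8)), (-46, 28, np.float64(-52.1), np.float64(35.9)), (-43, 28, np.float64(-51.1), np.float64(36.2)), (-40, 29, np.float64(-42.2), np.float64(33.6)), (-37, 22, np.float64(-39.4), np.float64(35.9)), (-34, 20, np.float64(-39.4), np.float64(35.4)), (-31, 20, np.float64(-39.4), np.float64(35.0)), (-28, 20, np.float64(-39.8), np.float64(35.4)), (-25, 20, np.float64(-39.6), np.float64(35.8)), (-22, 20, np.float64(-39.7), np.float64(35.2)), (-19, 21, np.float64(-39.3), np.float64(35.2)), (-16, 21, np.float64(-39.3), np.float64(35.9)), (-13, 20, np.float64(-39.5), np.float64(35.6)), (-10, 20, np.float64(-39.7), np.float64(35.2)), (-7, 21, np.float64(-39.5), np.float64(35.5)), (-4, 20, np.float64(-39.3), np.float64(35.2)), (-1, 19, np.float64(-39.6), np.float64(35.5)), (2, 21,
[... 1112 characters left out ...]
4, 4, np.float64(17.7), np.float64(34.4)), (-52, 5, np.float64(17.8), np.float64(35.7)), (-40, 35, np.float64(38.7), np.float64(35.2)), (-28, 20, np.float64(38.7), np.float64(35.6)), (-16, 20, np.float64(38.6), np.float64(35.1)), (-4, 19, np.float64(38.5), np.float64(35.1)), (8, 20, np.float64(38.9), np.float64(34.9)), (20, 21, np.float64(39.0), np.float64(35.3)), (32, 35, np.float64(39.8), np.float64(35.8)), (44, 7, np.float64(40.2), np.float64(28.7)), (56, 6, np.float64(39.9), np.float64(28.8))]
tabs [array([0.0074, 0.0577]), array([-0.0723, -0.0592])]
knob 62 [array([-0.0635, -0.0573, -0.0526]), array([-0.1311, -0.1287, -0.1273]), array([0.021 , 0.0357, 0.0374])] [-0.059  -0.1287  0.036 ]
```

View pics/c4.png

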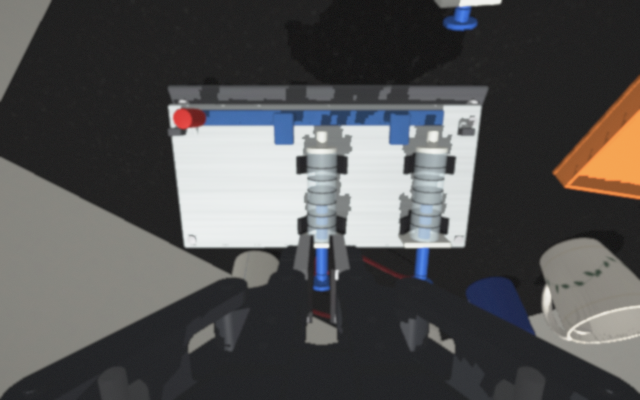

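Both drawn syringes lie in their cradles at (321,185) and (430,190) with nozzles down-slope. The knob is at (183,119) and the tabs at (284,128) and (399,128), still open. I'll measure the knob, then grip it.

Run:
```python
from h import *
im=cv2.imread("pics/c4.png")[:,:,::-1].astype(int)
m=(im[...,0]>100)&(im[...,0]>2*im[...,1])&(im[...,0]>2*im[...,2]); m[:95]=0;m[140:]=0;m[:,:160]=0;m[:,210:]=0
v,u=np.nonzero(m); print(u.min(),u.max(),v.min(),v.max(),len(u))
c=ctrl.calibration("wrist")  # arm still
o=-c['R'].T@c['t']
for uu,vv in((u.mean(),v.mean()),):
    r=c['R'].T@np.array([(uu-c['cx'])/foc(c),(vv-c['cy'])/foc(c),1]); k=(.037-(o-O)@Zr)/(r@Zr); q=o+k*r-O; print("knob rack",q@Xr,q@Yr,q@Zr)
print(tgt(rk(-.058,-.129,.07),Rr))
```

```text
174 204 109 129 485
knob rack -0.05862209717661268 -0.12892731522626763 0.03700000000000001
(array([ 58.9, -89.6,  57.9]), array([ 0.002, -0.005, -0.001]))
```

Request:
send_rows(
  series=[
    {"wx": 0, "wy": 0, "wz": 0, "x": 20, "y": -31, "z": 10, "jaw": 0},
    {"wx": 0, "wy": 0, "wz": 0, "x": 20, "y": -31, "z": 18, "jaw": 0.1},
    {"wx": 0, "wy": 0, "wz": 0, "x": 19, "y": -30, "z": 30, "jaw": 0.1},
    {"wx": 0, "wy": 0, "wz": 0, "x": 0, "y": 0, "z": 0, "jaw": 0.1},
    {"wx": 0, "wy": 0, "wz": 0, "x": 0, "y": 0, "z": 0, "jaw": 0.1},
  ],
)

```text
t: 17.02
eef_pos: [0.561, -0.147, 0.0788]
eef_rot: [-0.096, 2.621, 0.03]
wrist_force: [-0.8, -1.1, 1.0]
grip_width: 0.0472
gripper_force: 0.0
```

Run:
```python
from h import *
s=ctrl.get_state();print(s['t'],s['eef_pos'],s['grip_width'])
c,p,d,P=look("k1"); pi=p.astype(int); Q=(P-O)@np.c_[Xr,Yr,Zr]
m=(pi[...,0]>90)&(pi[...,0]>2*pi[...,1])&(pi[...,0]>2*pi[...,2])&(Q[...,2]>.034)&(Q[...,2]<.042)&(Q[...,0]<-.03)&(Q[...,0]>-.09)
print(m.sum(),[(Q[m][:,i].min().round(4),Q[m][:,i].max().round(4)) for i in range(3)]); print(tgt(rk(-.058,-.131,.028),Rr))
```

```text
17.025 [ 0.56098465 -0.14695725  0.07882225] 0.04716450377684544
415 [(np.float64(-0.065), np.float64(-0.0522)), (np.float64(-0.1402), np.float64(-0.1281)), (np.float64(0.0341), np.float64(0.0382))]
(array([ 1.2, -0. , 42.6]), array([ 0.002, -0.003, -0.   ]))
```

Request:
send_rows(
  series=[
    {"wx": 0, "wy": 0, "wz": 0, "x": 2, "y": -3, "z": 14, "jaw": 0.1},
    {"wx": 0, "wy": 0, "wz": 0, "x": 0, "y": 0, "z": 18, "jaw": 0.1},
    {"wx": 0, "wy": 0, "wz": 0, "x": 0, "y": 0, "z": 10, "jaw": 0.1},
    {"wx": 0, "wy": 0, "wz": 0, "x": 0, "y": 0, "z": 0, "jaw": -0.4},
    {"wx": 0, "wy": 0, "wz": 0, "x": 0, "y": 0, "z": 0, "jaw": -1},
  ],
  grip_force=25,
)

```text
t: 17.7
eef_pos: [0.5806, -0.1489, 0.0424]
eef_rot: [-0.097, 2.62, 0.028]
wrist_force: [-0.4, 0.6, 0.5]
grip_width: 0.0132
gripper_force: 24.8
```

Request:
send_rows(
  series=[
    {"wx": 0, "wy": 0, "wz": 0, "x": 0, "y": 0, "z": 0, "jaw": -1},
    {"wx": 0, "wy": 0, "wz": 0, "x": 0, "y": 0, "z": 0, "jaw": -1},
    {"wx": 0, "wy": 0, "wz": 0, "x": 0, "y": 0, "z": 0, "jaw": -1},
  ],
)

```text
t: 18.08
eef_pos: [0.5806, -0.1489, 0.0425]
eef_rot: [-0.097, 2.619, 0.028]
wrist_force: [0.4, 2.3, -0.9]
grip_width: 0.0127
gripper_force: 24.5
```

Knob gripped (width ≈13 mm). Slide left.

Request:
send_rows(
  series=[
    {"wx": 0, "wy": 0, "wz": 0, "x": 0, "y": 8, "z": 0, "jaw": -1},
    {"wx": 0, "wy": 0, "wz": 0, "x": 0, "y": 8, "z": 0, "jaw": -1},
    {"wx": 0, "wy": 0, "wz": 0, "x": 0, "y": 7, "z": 0, "jaw": -1},
    {"wx": 0, "wy": 0, "wz": 0, "x": 0, "y": 3, "z": 0, "jaw": -1},
    {"wx": 0, "wy": 0, "wz": 0, "x": 0, "y": 0, "z": 0, "jaw": -1},
  ],
)

```text
t: 18.7
eef_pos: [0.5786, -0.1224, 0.0424]
eef_rot: [-0.098, 2.62, 0.029]
wrist_force: [0.0, 0.5, 0.3]
grip_width: 0.0126
gripper_force: 24.8
```

Request:
send_rows(
  series=[
    {"wx": 0, "wy": 0, "wz": 0, "x": 0, "y": 2, "z": 0, "jaw": -1},
    {"wx": 0, "wy": 0, "wz": 0, "x": 0, "y": 0, "z": 0, "jaw": -1},
  ],
)

```text
t: 18.95
eef_pos: [0.5786, -0.1218, 0.0424]
eef_rot: [-0.096, 2.62, 0.026]
wrist_force: [0.3, -3.4, 0.4]
grip_width: 0.0126
gripper_force: 24.8
```

Request:
send_rows(
  series=[
    {"wx": 0, "wy": 0, "wz": 0, "x": 0, "y": 2, "z": 0, "jaw": -1},
    {"wx": 0, "wy": 0, "wz": 0, "x": 0, "y": 0, "z": 0, "jaw": -1},
  ],
)

```text
t: 19.2
eef_pos: [0.5786, -0.1216, 0.0424]
eef_rot: [-0.093, 2.621, 0.02]
wrist_force: [-1.0, -7.2, -1.2]
grip_width: 0.0125
gripper_force: 24.7
```

Request:
send_rows(
  series=[
    {"wx": 0, "wy": 0, "wz": 0, "x": 0, "y": 2, "z": 0, "jaw": -1},
    {"wx": 0, "wy": 0, "wz": 0, "x": 0, "y": 0, "z": 0, "jaw": -1},
  ],
)

```text
t: 19.45
eef_pos: [0.5786, -0.1215, 0.0425]
eef_rot: [-0.091, 2.621, 0.014]
wrist_force: [-0.5, -12.7, -1.8]
grip_width: 0.0127
gripper_force: 24.8
```

End stop reached: force rose to 12.7 N with no motion. Relax, release, lift and check.

Request:
send_rows(
  series=[
    {"wx": 0, "wy": 0, "wz": 0, "x": 0, "y": -3, "z": 0, "jaw": -1},
    {"wx": 0, "wy": 0, "wz": 0, "x": 0, "y": 0, "z": 0, "jaw": -0.4},
    {"wx": 0, "wy": 0, "wz": 0, "x": 0, "y": 0, "z": 0, "jaw": -0.2},
    {"wx": 0, "wy": 0, "wz": 0, "x": 0, "y": 0, "z": -25, "jaw": -0.2},
    {"wx": 0, "wy": 0, "wz": 0, "x": 0, "y": 0, "z": -50, "jaw": 0},
  ],
)

```text
t: 20.08
eef_pos: [0.5396, -0.1214, 0.1058]
eef_rot: [-0.098, 2.624, 0.033]
wrist_force: [0.8, -0.8, 0.9]
grip_width: 0.0424
gripper_force: 0.0
```

Request:
send_rows(
  series=[
    {"wx": 0, "wy": 0, "wz": 0, "x": 0, "y": 40, "z": -40, "jaw": 0.2},
    {"wx": 0, "wy": 0, "wz": 0, "x": 0, "y": 40, "z": -30, "jaw": 0.2},
    {"wx": 0, "wy": 0, "wz": 0, "x": 0, "y": 0, "z": 0, "jaw": 0.2},
    {"wx": 0, "wy": 0, "wz": 0, "x": 0, "y": 0, "z": 0, "jaw": 0.2},
  ],
)

```text
t: 20.58
eef_pos: [0.5005, -0.0455, 0.168]
eef_rot: [-0.098, 2.62, 0.028]
wrist_force: [0.4, -0.3, 0.1]
grip_width: 0.0513
gripper_force: 0.0
```

Run:
```python
from h import *
s=ctrl.get_state();print(s['t'],s['eef_pos'],s['joint_pos'].round(2))
c,p,d,P=look("k2"); pi=p.astype(int); Q=(P-O)@np.c_[Xr,Yr,Zr]
m=(pi[...,0]>90)&(pi[...,0]>2*pi[...,1])&(pi[...,0]>2*pi[...,2])&(Q[...,2]>.034)&(Q[...,2]<.042)&(Q[...,0]<-.03)&(Q[...,0]>-.09)
print("knob",m.sum(),[(Q[m][:,i].min().round(4),Q[m][:,i].max().round(4)) for i in range(3)])
bl=(pi[...,2]>pi[...,0]+50)&(Q[...,0]<-.03)&(Q[...,2]>.028)&(Q[...,2]<.04)
y=Q[bl][:,1]; print("tabs", [ (np.percentile(y[g],[3,97]).round(4)) for g in(y>0,y<0)])
for y0 in(.04,-.04):
  w=seated(P,y0); print([a for a in w if a[0] in(-28,-16,14,32,35,38,59,65,68,71,74)])
print(tgt([B[0],B[1],.11],Rg(B[2])))
o=(pi[...,0]>140)&(pi[...,0]>1.5*pi[...,1])&(pi[...,2]<90)&(P[...,1]>.08); print("orange",o.sum(),P[o].min(0) if o.any() else'',P[o].max(0) if o.any() else '')
```

```text
20.575 [ 0.50048116 -0.04546416  0.16797696] [-0.33 -0.19 -0.79  0.49  0.2  -0.36]
knob 167 [(np.float64(-0.0646), np.float64(-0.0527)), (np.float64(-0.1131), np.float64(-0.1004)), (np.float64(0.0342), np.float64(0.0381))]
tabs [array([0.0338, 0.0572]), array([-0.0457, -0.0334])]
[(-28, 19, np.float64(39.1), np.float64(36.0)), (-16, 21, np.float64(39.4), np.float64(35.6)), (32, 5, np.float64(25.0), np.float64(35.8)), (35, 5, np.float64(25.2), np.float64(34.7)), (65, 1, np.float64(37.8), np.float64(27.3)), (68, 5, np.float64(37.5), np.float64(34.2)), (71, 9, np.float64(36.1), np.float64(34.4)), (74, 7, np.float64(33.8), np.float64(32.1))]
[(-28, 20, np.float64(-39.2), np.float64(35.5)), (-16, 20, np.float64(-39.4), np.float64(35.3)), (14, 20, np.float64(-38.8), np.float64(35.8)), (32, 35, np.float64(-39.4), np.float64(35.7)), (35, 35, np.float64(-39.0), np.float64(35.9)), (59, 7, np.float64(-39.7), np.float64(28.4)), (65, 7, np.float64(-39.8), np.float64(28.8)), (68, 18, np.float64(-39.7), np.float64(34.5)), (71, 19, np.float64(-39.3), np.float64(34.2))]
(array([52.4, 72.4, 36.4]), array([-0.014,  0.519, -0.062]))
orange 5272 [ 0.514279    0.1769757  -0.00212813] [0.68202583 0.33403583 0.03314296]
```

View pics/k2.png

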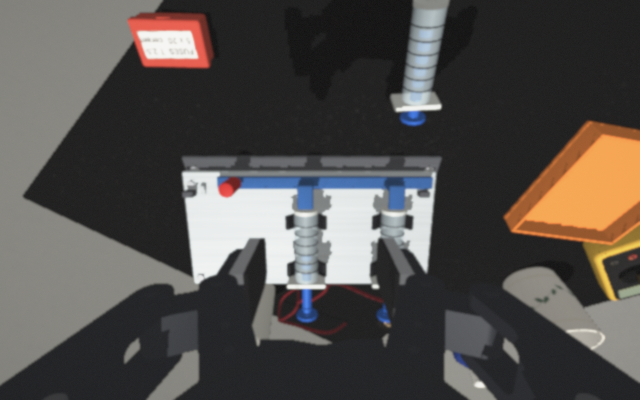

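The lock is shut: tabs centred at y=-39.6 mm over the nozzles, at pixels (307,195) and (396,193), knob at (229,187). Both syringes are still seated. Now B at (425,55).

Request:
send_rows(
  series=[
    {"wx": 0, "wy": 0, "wz": 0, "x": 26, "y": 36, "z": 18, "jaw": 0.2},
    {"wx": 0, "wy": 0, "wz": 0, "x": 26, "y": 36, "z": 18, "jaw": 0.2},
    {"wx": -0.005, "wy": 0.173, "wz": -0.021, "x": 0, "y": 0, "z": 0, "jaw": 0.2},
    {"wx": -0.005, "wy": 0.173, "wz": -0.021, "x": 0, "y": 0, "z": 0, "jaw": 0.2},
    {"wx": -0.005, "wy": 0.173, "wz": -0.021, "x": 0, "y": 0, "z": 0, "jaw": 0.2},
  ],
)

```text
t: 21.25
eef_pos: [0.4681, 0.0235, 0.1102]
eef_rot: [0.216, -3.129, 0.0]
wrist_force: [0.3, -0.2, -0.0]
grip_width: 0.0513
gripper_force: 0.0
```

Request:
send_rows(
  series=[
    {"wx": 0, "wy": 0, "wz": 0, "x": 0, "y": 0, "z": 0, "jaw": 0.2},
    {"wx": 0, "wy": 0, "wz": 0, "x": 0, "y": 0, "z": 0, "jaw": 0.2},
    {"wx": 0, "wy": 0, "wz": 0, "x": 0, "y": 0, "z": 0, "jaw": 0.2},
  ],
)

```text
t: 21.62
eef_pos: [0.466, 0.0239, 0.1104]
eef_rot: [0.215, -3.134, -0.001]
wrist_force: [-0.0, 0.4, 0.1]
grip_width: 0.0516
gripper_force: 0.0
```

Run:
```python
from h import *
s=ctrl.get_state();print(s['t'],s['eef_pos'],abs(s['joint_velocities']).max())
c,p,d,P=look("b1"); print(syr(P,p,B)); print(tgt([B[0],B[1],.0115],Rg(B[2])))
q=np.load("pics/w2.npz"); c={k:q[k] for k in('fov_y','cx','cy','R','t')}; p=q['p'].astype(int); P=cloud(c,q['d'])
o=(p[...,0]>140)&(p[...,0]>1.3*p[...,1])&(p[...,2]<110)&(P[...,2]<.03)&(P[...,2]>-.01); o[:,:98]=0;o[:,225:]=0;o[:72]=0; o[195:]=0
X=P[o]; r=cv2.minAreaRect((X[:,:2]*1000).astype(np.float32)); print("tray",r,len(X),np.percentile(X[:,2],[5,50,95]))
```

```text
21.625 [0.46599945 0.02389728 0.11044035] 0.012071003897866197
('slope,off', array([-0.0074,  0.0014]), 'zmax', np.float64(0.022), [(-50, 7), (-48, 7), (-46, 7), (-44, 7), (-42, 7), (-40, 8), (-38, 22), (-36, 22), (-34, 21), (-32, 21), (-30, 21), (-28, 21), (-26, 21), (-24, 21), (-22, 21), (-20, 21), (-18, 21), (-16, 21), (-14, 21), (-12, 21), (-10, 21), (-8, 21), (-6, 22), (-4, 21), (-2, 21), (0, 21), (2, 21), (4, 21), (6, 21), (8, 21), (10, 21), (12, 21), (14, 21), (16, 21), (18, 21), (20, 21), (22, 21), (24, 21), (26, 22), (28, 22), (30, 22), (32, 36), (34, 36), (36, 34), (38, 2), (40, 8), (42, 8), (44, 8), (46, 19), (48, 20), (50, 17)])
(array([-1.5,  0.3, 99.3]), array([0., 0., 0.]))
tray ((584.8324584960938, 256.51416015625), (147.7938690185547, 139.8148651123047), 83.25941467285156) 7295 [0.00056697 0.00288069 0.02140015]
```

Request:
send_rows(
  series=[
    {"wx": 0, "wy": 0, "wz": 0.007, "x": 1, "y": 1.6, "z": 35, "jaw": 0.2},
    {"wx": 0, "wy": 0, "wz": 0, "x": 0, "y": 0, "z": 35, "jaw": 0.2},
    {"wx": 0, "wy": 0, "wz": 0, "x": 0, "y": 0, "z": 18, "jaw": 0.2},
    {"wx": 0, "wy": 0, "wz": 0, "x": 0, "y": 0, "z": 11, "jaw": 0.2},
    {"wx": 0, "wy": 0, "wz": 0, "x": 0, "y": 0, "z": 0, "jaw": 0.2},
  ],
)

```text
t: 22.3
eef_pos: [0.466, 0.0255, 0.012]
eef_rot: [-0.205, 3.135, 0.0]
wrist_force: [-0.1, 0.0, 0.7]
grip_width: 0.051
gripper_force: 0.0
```

Request:
send_rows(
  series=[
    {"wx": 0, "wy": 0, "wz": 0, "x": 0, "y": 0, "z": 0, "jaw": -0.3},
    {"wx": 0, "wy": 0, "wz": 0, "x": 0, "y": 0, "z": 0, "jaw": -1},
    {"wx": 0, "wy": 0, "wz": 0, "x": 0, "y": 0, "z": 0, "jaw": -1},
    {"wx": 0, "wy": 0, "wz": 0, "x": 0, "y": 0, "z": 0, "jaw": -1},
  ],
  grip_force=35,
)

```text
t: 22.8
eef_pos: [0.468, 0.0254, 0.0133]
eef_rot: [-0.206, 3.132, -0.001]
wrist_force: [-1.0, -0.5, 6.7]
grip_width: 0.0203
gripper_force: 34.3
```

Request:
send_rows(
  series=[
    {"wx": 0, "wy": 0, "wz": 0, "x": 0, "y": 0, "z": -10, "jaw": -1},
    {"wx": 0, "wy": 0, "wz": 0, "x": 0, "y": 0, "z": -40, "jaw": -1},
    {"wx": 0, "wy": 0, "wz": 0, "x": 0, "y": 0, "z": -50, "jaw": -1},
    {"wx": 0, "wy": 0, "wz": 0, "x": 0, "y": 0, "z": 0, "jaw": -1},
    {"wx": 0, "wy": 0, "wz": 0, "x": 0, "y": 0, "z": 0, "jaw": -1},
  ],
)

```text
t: 23.42
eef_pos: [0.4666, 0.0255, 0.1123]
eef_rot: [-0.206, 3.134, -0.0]
wrist_force: [-0.0, 0.3, -0.7]
grip_width: 0.0201
gripper_force: 34.4
```

Run:
```python
from h import *
s=ctrl.get_state();print(s['t'],s['eef_pos'],s['grip_width'],s['joint_pos'].round(2))
c,p,d,P=look("b2"); print(inhand(P)[::3])
pi=p.astype(int)
def orange(P,pi):
    o=(pi[...,0]>120)&(pi[...,0]>1.4*pi[...,1])&(pi[...,1]>1.3*pi[...,2])&(abs(P[...,1]-.256)<.09)&(abs(P[...,0]-.59)<.09)
    for lo,hi in((-.005,.008),(.017,.026)):
        X=P[o&(P[...,2]>lo)&(P[...,2]<hi)]
        if len(X)>30: print("orange",lo,len(X),cv2.minAreaRect((X[:,:2]*1000).astype(np.float32)))
orange(P,pi)
q=np.load("pics/w2.npz"); orange(cloud({k:q[k] for k in('fov_y','cx','cy','R','t')},q['d']),q['p'].astype(int))
# tall things on left
for n in("scene","side"):
    c=ctrl.calibration(n); S=cloud(c,np.load(f"pics/{n}0.npz")['d']); S=S[(S[...,2]>.06)&(S[...,0]>.15)&(S[...,0]<.85)&(S[...,1]>.15)&(S[...,1]<.7)]
    for x in np.arange(.15,.85,.05):
        g=S[(S[:,0]>=x)&(S[:,0]<x+.05)]
        if len(g)>10: print(n,round(x,2),len(g),"ymin",np.percentile(g[:,1],2).round(3),"zmax",g[:,2].max().round(2))
```

```text
23.425 [0.46661766 0.02547415 0.11226661] 0.02012298102459537 [-0.08  0.11 -0.52  0.94  0.   -0.21]
23.475 [0.4658 0.0255 0.1114] 0.020611060103558596 11230
[(-51, 18, np.float64(-0.6), np.float64(2.9)), (-39, 30, np.float64(-0.7), np.float64(-9.9)), (-30, 22, np.float64(-0.5), np.float64(-10.2)), (-21, 21, np.float64(-0.7), np.float64(-10.6)), (-12, 24, np.float64(-0.6), np.float64(-30.0)), (-3, 24, np.float64(-0.3), np.float64(-30.0)), (6, 34, np.float64(-0.4), np.float64(-30.0)), (15, 22, np.float64(-0.5), np.float64(-10.3)), (24, 22, np.float64(-0.7), np.float64(-10.5)), (33, 22, np.float64(-0.7), np.float64(-10.9)), (42, 8, np.float64(-0.8), np.float64(-3.5))]
orange -0.005 1058 ((547.288330078125, 273.1634521484375), (176.23751831054688, 63.154239654541016), 67.34746551513672)
orange 0.017 627 ((541.2186279296875, 257.9111328125), (142.7570343017578, 53.2705192565918), 67.37288665771484)
orange -0.005 990 ((584.8412475585938, 256.8905944824219), (147.71478271484375, 139.96446228027344), 83.51224517822266)
orange 0.017 1038 ((587.3751220703125, 249.1709747314453), (133.108459472
[... 346 characters left out ...]
15 ymin 0.559 zmax 0.54
scene 0.6 1780 ymin 0.621 zmax 0.54
scene 0.65 3564 ymin 0.573 zmax 0.54
scene 0.7 2440 ymin 0.523 zmax 0.54
scene 0.75 704 ymin 0.231 zmax 0.54
scene 0.8 224 ymin 0.181 zmax 0.12
side 0.15 12470 ymin 0.298 zmax 0.47
side 0.2 10325 ymin 0.258 zmax 0.47
side 0.25 7028 ymin 0.286 zmax 0.47
side 0.3 5344 ymin 0.331 zmax 0.47
side 0.35 3988 ymin 0.378 zmax 0.47
side 0.4 2954 ymin 0.425 zmax 0.47
side 0.45 2088 ymin 0.473 zmax 0.47
side 0.5 1379 ymin 0.521 zmax 0.47
side 0.55 583 ymin 0.566 zmax 0.47
side 0.6 2050 ymin 0.623 zmax 0.57
side 0.65 4176 ymin 0.574 zmax 0.62
side 0.7 4039 ymin 0.523 zmax 0.6
side 0.75 3548 ymin 0.474 zmax 0.58
side 0.8 3475 ymin 0.205 zmax 0.56
```

The tray rim fits a 133×130 mm rectangle centred at (0.587,0.249), yaw ≈-6.5°. The cabinet front is clear of the path. Carry B there.

Request:
send_rows(
  series=[
    {"wx": 0, "wy": 0, "wz": 0, "x": -30, "y": 41, "z": 0, "jaw": -1},
    {"wx": 0, "wy": 0, "wz": 0, "x": -30, "y": 41, "z": 0, "jaw": -1},
    {"wx": 0, "wy": 0, "wz": 0, "x": -30, "y": 41, "z": 0, "jaw": -1},
    {"wx": 0, "wy": 0, "wz": 0, "x": -30, "y": 41, "z": 0, "jaw": -1},
    {"wx": 0, "wy": 0, "wz": 0, "x": -29, "y": 41, "z": 0, "jaw": -1},
  ],
)

```text
t: 24.1
eef_pos: [0.5869, 0.2492, 0.1098]
eef_rot: [0.206, -3.132, 0.002]
wrist_force: [-0.2, -1.1, -0.1]
grip_width: 0.0204
gripper_force: 34.5
```

Request:
send_rows(
  series=[
    {"wx": 0, "wy": 0, "wz": 0.12, "x": 0, "y": 0, "z": 0, "jaw": -1},
    {"wx": 0, "wy": 0, "wz": 0.12, "x": 0, "y": 0, "z": 0, "jaw": -1},
    {"wx": 0, "wy": 0, "wz": 0, "x": 0, "y": 0, "z": 0, "jaw": -1},
    {"wx": 0, "wy": 0, "wz": 0, "x": 0, "y": 0, "z": 0, "jaw": -1},
  ],
)

```text
t: 24.6
eef_pos: [0.5869, 0.2478, 0.111]
eef_rot: [-0.169, -3.136, 0.001]
wrist_force: [0.3, -0.5, -0.5]
grip_width: 0.0206
gripper_force: 34.6
```

Run:
```python
from h import *
s=ctrl.get_state();print(s['t'],s['eef_pos'],s['grip_width'],s['joint_pos'].round(2))
c,p,d,P=look("b3"); pi=p.astype(int); print(inhand(P)[::4])
o=(pi[...,0]>120)&(pi[...,0]>1.4*pi[...,1])&(pi[...,1]>1.3*pi[...,2])&(abs(P[...,1]-.25)<.1)&(abs(P[...,0]-.59)<.1)&(P[...,2]>.017)&(P[...,2]<.028)
X=P[o]; print(len(X),cv2.minAreaRect((X[:,:2]*1000).astype(np.float32)), X.min(0),X.max(0))
print(tgt([.587,.249,.0175],Rg(-.113)))
```

```text
24.6 [0.58692205 0.24776204 0.11097817] 0.020606068618934218 [ 0.3   0.39 -0.15  1.03 -0.    0.41]
24.65 [0.5872 0.2478 0.1114] 0.02063113008257372 11582
[(-51, 14, np.float64(0.5), np.float64(5.8)), (-39, 30, np.float64(1.3), np.float64(-7.5)), (-27, 21, np.float64(-0.3), np.float64(-8.8)), (-15, 24, np.float64(0.1), np.float64(-29.0)), (-3, 24, np.float64(-0.3), np.float64(-29.9)), (9, 37, np.float64(-0.0), np.float64(-29.9)), (21, 22, np.float64(0.0), np.float64(-9.0)), (33, 22, np.float64(-0.1), np.float64(-9.7)), (45, 8, np.float64(-0.2), np.float64(-2.4))]
2245 ((587.8331909179688, 249.7933349609375), (131.947021484375, 132.08523559570312), 83.33478546142578) [0.51518023 0.17791724 0.01700926] [0.66080355 0.32037543 0.02395741]
(array([ 0.2,  1.2, 93.9]), array([-0.001, -0.001,  0.005]))
```

View pics/b3.png

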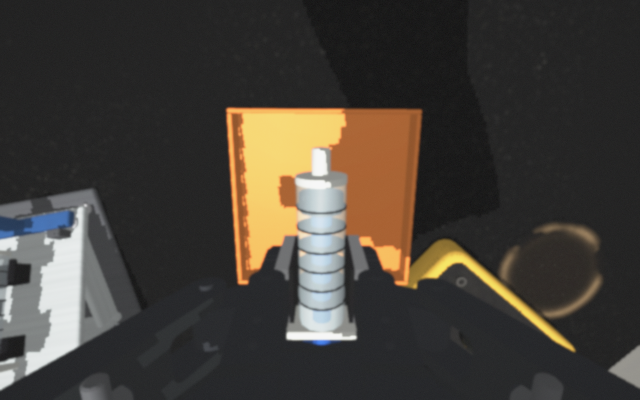

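B hangs centred over the orange tray, whose rim is at (230..420, 110..285). The multimeter at (490,290) is outside. Lower it.

Request:
send_rows(
  series=[
    {"wx": 0, "wy": 0, "wz": 0, "x": 2, "y": 1.5, "z": 35, "jaw": -1},
    {"wx": 0, "wy": 0, "wz": 0, "x": 0, "y": 0, "z": 33, "jaw": -1},
    {"wx": 0, "wy": 0, "wz": 0, "x": 0, "y": 0, "z": 16, "jaw": -1},
    {"wx": 0, "wy": 0, "wz": 0, "x": 0, "y": 0, "z": 8, "jaw": -1},
    {"wx": 0, "wy": 0, "wz": 0, "x": 0, "y": 0, "z": 0, "jaw": -1},
  ],
)

```text
t: 25.28
eef_pos: [0.5864, 0.2499, 0.0205]
eef_rot: [0.171, 3.136, 0.0]
wrist_force: [0.1, 0.2, -0.3]
grip_width: 0.0206
gripper_force: 34.6
```

Request:
send_rows(
  series=[
    {"wx": 0, "wy": 0, "wz": 0, "x": 0, "y": 0, "z": 1.5, "jaw": -1},
    {"wx": 0, "wy": 0, "wz": 0, "x": 0, "y": 0, "z": 0, "jaw": -1},
  ],
)

```text
t: 25.52
eef_pos: [0.5869, 0.2501, 0.0198]
eef_rot: [0.171, 3.134, 0.001]
wrist_force: [-0.4, -0.1, -1.2]
grip_width: 0.0205
gripper_force: 34.6
```

Request:
send_rows(
  series=[
    {"wx": 0, "wy": 0, "wz": 0, "x": 0, "y": 0, "z": 1.5, "jaw": -1},
    {"wx": 0, "wy": 0, "wz": 0, "x": 0, "y": 0, "z": 0, "jaw": -1},
    {"wx": 0, "wy": 0, "wz": 0, "x": 0, "y": 0, "z": 0, "jaw": -1},
  ],
)

```text
t: 25.9
eef_pos: [0.5861, 0.2499, 0.0173]
eef_rot: [0.171, 3.136, 0.0]
wrist_force: [-0.1, 1.0, -0.3]
grip_width: 0.0204
gripper_force: 34.6
```

Request:
send_rows(
  series=[
    {"wx": 0, "wy": 0, "wz": 0, "x": 0, "y": 0, "z": 1, "jaw": -1},
    {"wx": 0, "wy": 0, "wz": 0, "x": 0, "y": 0, "z": 0.5, "jaw": -1},
    {"wx": 0, "wy": 0, "wz": 0, "x": 0, "y": 0, "z": 0, "jaw": -1},
  ],
)

```text
t: 26.28
eef_pos: [0.5862, 0.2499, 0.0164]
eef_rot: [0.171, 3.136, 0.0]
wrist_force: [-2.5, -0.4, 5.0]
grip_width: 0.0207
gripper_force: 35.1
```

Contact. Release, lift clear and look.

Request:
send_rows(
  series=[
    {"wx": 0, "wy": 0, "wz": 0, "x": 0, "y": 0, "z": -0.5, "jaw": -0.4},
    {"wx": 0, "wy": 0, "wz": 0, "x": 0, "y": 0, "z": 0, "jaw": -0.2},
    {"wx": 0, "wy": 0, "wz": 0, "x": 0, "y": 0, "z": 0, "jaw": 0},
    {"wx": 0, "wy": 0, "wz": 0, "x": 0, "y": 0, "z": -20, "jaw": 0},
    {"wx": 0, "wy": 0, "wz": 0, "x": 0, "y": 0, "z": -50, "jaw": 0},
  ],
)

```text
t: 26.9
eef_pos: [0.5837, 0.2491, 0.0852]
eef_rot: [-0.171, -3.132, 0.003]
wrist_force: [0.7, 0.8, -0.0]
grip_width: 0.0428
gripper_force: 0.0
```

Request:
send_rows(
  series=[
    {"wx": 0, "wy": 0, "wz": 0, "x": 30, "y": -30, "z": -45, "jaw": 0},
    {"wx": 0, "wy": 0, "wz": 0, "x": 30, "y": -30, "z": -45, "jaw": 0},
    {"wx": 0, "wy": 0, "wz": 0, "x": 30, "y": -30, "z": -45, "jaw": 0},
    {"wx": 0, "wy": 0, "wz": 0, "x": 0, "y": 0, "z": 0, "jaw": 0},
    {"wx": 0, "wy": 0, "wz": 0, "x": 0, "y": 0, "z": 0, "jaw": 0},
  ],
)

```text
t: 27.52
eef_pos: [0.4872, 0.1703, 0.2223]
eef_rot: [0.171, 3.134, 0.001]
wrist_force: [-0.4, -0.8, -0.4]
grip_width: 0.0428
gripper_force: 0.0
```

Run:
```python
from h import *
s=ctrl.get_state();print(s['t'],s['eef_pos'],s['grip_width'])
c,p,d,P=look("f1"); pi=p.astype(int)
g=(.587,.249,-.108); a=np.array([np.cos(g[2]),np.sin(g[2])]); b=np.array([-a[1],a[0]])
X=P[...,:2]-g[:2]; t=X@a; q=X@b; m=(abs(t)<.058)&(abs(q)<.024)&(P[...,2]>.009)&(P[...,2]<.035)
print([(round(x*1000),round(1000*np.ptp(q[k])),round(1000*q[k].mean(),1),round(1000*P[k][:,2].max(),1)) for x in np.arange(-.058,.058,.004) for k in [m&(t>=x)&(t<x+.004)] if k.sum()>2])
for y0 in(.04,-.04):
  w=seated(P,y0); print([e for e in w if e[0]%4==0])
```

```text
27.525 [0.48715642 0.17033037 0.22226707] 0.042767015809554436
[(-54, 5, np.float64(0.1), np.float64(17.9)), (-50, 8, np.float64(0.4), np.float64(18.1)), (-46, 8, np.float64(-0.1), np.float64(18.5)), (-42, 22, np.float64(0.4), np.float64(25.2)), (-38, 21, np.float64(-1.4), np.float64(25.2)), (-34, 20, np.float64(-1.0), np.float64(26.4)), (-30, 20, np.float64(-1.6), np.float64(26.0)), (-26, 20, np.float64(-1.3), np.float64(25.4)), (-22, 19, np.float64(-1.2), np.float64(25.3)), (-18, 20, np.float64(-1.1), np.float64(25.9)), (-14, 20, np.float64(-1.2), np.float64(26.0)), (-10, 21, np.float64(-0.7), np.float64(25.3)), (-6, 20, np.float64(4.1), np.float64(25.6)), (-2, 7, np.float64(6.6), np.float64(24.8)), (2, 5, np.float64(8.0), np.float64(24.0)), (6, 2, np.float64(9.6), np.float64(21.4))]
[(-64, 7, np.float64(40.8), np.float64(35.6)), (-52, 14, np.float64(41.4), np.float64(35.7)), (-40, 8, np.float64(41.7), np.float64(35.5)), (32, 15, np.float64(41.3), np.float64(35.9)), (44, 5, np.float64(41.0), np.float64(28.6))]
[(-64, 10, np.float64(-35.5), np.float64(34.7)), (-52, 14, np.float64(-38.0), np.float64(35.6)), (-40, 7, np.float64(-38.1), np.float64(35.3)), (-28, 16, np.float64(-44.1), np.float64(34.9))]
```

The syringe lies flat in the tray: its top is at 25 mm, which is the 3 mm floor plus 22 mm. The racked syringes and lock tabs are still in place, and the robot is clear. Handing in.

```bash
python3 -c "
from station import ctrl
print(ctrl.close_job())"
```

```text
the job is handed in; nothing more can be done
None
```

The job is handed in at about 27.5 s of the 58 s allowed. My last checks showed both drawn syringes in the rack nozzle-down under the shut lock bar and the pushed-home one flat in the orange tray, and I saw no bystander moved.

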